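# Load the headed blank in the clamping fixture by way of the V-block

## Task

Take the long headed steel blank out of the wooden rack by its head, lay it in the sloping V-block, foot end down and within a finger's width of the stop, and let go. Pick it up again by the middle of its shank, lay it level in the two saddles of the clamping fixture, foot within a finger's width of the end stop, and let go. Then swing the clamp arm fully across it and let go; do not drop the blank on the bench or disturb the other things.

Things in the scene. Friction and masses are not known exactly. Their poses are not given: they have to be found in the camera images.
- blank_mid (a point): Headed steel blank, the tallest in the rack and the only one with a thicker head: round shank 14 mm in diameter, 150 mm long, with a round head 18 mm in diameter, 30 mm long; about 0.24 kg, centre of mass 7 mm from here towards the head. This point: on its axis, 90 mm from either end. z axis: from foot to head; at the start upright, foot 10 mm above the bench.
- blank_head (a point): The centre of the blank's head, 75 mm along its z axis from its mid-point, 15 mm from its head end. Same axes.
- rack: Fixed beech block 210 x 70 x 55 mm (its x, y, z) with three holes 15.5 mm wide and 45 mm deep in a row along its x axis, 70 mm apart; in each stands a steel blank or pin, in any order. Origin: centre of its underside. Fingers have most room when they close along its y axis.
- v_seat (a point): Where the blank's mid-point lies when it rests in the sloping V-block with its foot on the stop. x axis: along the seated blank, from foot to head, rising at 45 degrees; z: square to it, out of the open side of the V; y: level, across the V. The stop is a plate square to x, 90 mm below this point, standing 8 mm past the blank's axis.
- vblock: Fixed dark steel block (origin on the bench under the blank's foot end, x towards the high end). Its two 90-degree V saddles hold the shank from 46 to 84 mm below v_seat and from 22 to 44 mm above it; between them the shank is free, its axis 41 mm off the back plate. Saddles 37 mm wide, cheeks up to 3 mm past the axis, highest point 150 mm above the bench. Friction may keep the blank off the stop.
- cradle_seat (a point): Where the blank's mid-point lies when it rests level in the clamping fixture with its foot at the end stop; 50 mm above the bench. x axis: along the blank, from foot to head; z: up; y: across. The end stop is a plate 90 mm from this point at the foot end, 8 mm higher than the blank's axis.
- fixture: The fixed clamping fixture: grey base plate 190 x 150 x 10 mm with two dark steel V saddles like those of the V-block, from 46 to 84 mm from cradle_seat towards the foot and from 22 to 44 mm towards the head; between them the shank is free, its axis 40 mm above the base plate. Origin: on the bench under the foot end; axes as cradle_seat.
- clamp (a joint): Swing clamp of the fixture: a level steel arm on an upright pivot, in rad. 0: open, arm pointing along -x of cradle_seat; grows clockwise seen from above to 1.57 (hard stop): closed, arm square across the shank near the foot. Stays where left (friction 0.06 N m). Arm 20 mm wide, 8 mm thick, underside 59 mm above the bench: 2 mm over a seated blank.
- clamp_handle (a point): Upright round black handle of the clamp, 14 mm in diameter, from 67 to 104 mm above the bench, 90 mm from the pivot's axis. This point is on its axis, 87 mm above the bench.
- clamp_pivot (a point): A point on the clamp's upright pivot axis at the height of clamp_handle, 60 mm from the seated blank's axis (at x = -65 mm, y = -60 mm from cradle_seat); fixed to the fixture, with its axes.
- pin_a_mid (a point): Mid-point of a plain steel pin, 14 mm in diameter, 95 mm long, in the rack; leave alone.
- pin_b_mid (a point): Mid-point of a plain steel pin, 14 mm in diameter, 115 mm long, in the rack; leave alone.
- jar: Glass jar 56 mm wide, 75 mm high; origin at the centre of its underside; leave alone.
- mug: White mug 76 mm wide, 90 mm high; origin at the centre of its underside; leave alone.
- screwdriver: Screwdriver lying on the bench; leave alone.
- wrench: Wrench lying on the bench; leave alone.
- carton: Closed cardboard carton 70 x 110 x 50 mm; origin at the centre of its underside; leave alone.
Not all that is in view belongs to the job. What is shaped like the part that bears blank_mid but blue, green or purple is not meant.

How it is judged:
By the outcome, as a careful person would: the job done as asked, in the order asked, and still so for the second after the job is handed in, with the robot touching nothing.
It also fails if it takes over 67 s, if anything falls off the work surface, if the arm or the gripper's body presses on something with over 40 N, if the wrist force passes 120 N, or if a joint passes its speed limit or range.

## Robot

A 6-joint arm with a two-finger parallel gripper is mounted at the origin on the work surface. World frame = base frame: x ahead of the robot, y to its left, z up, the work surface at z = 0. Lengths are in m, angles in rad, forces in N, time in s.
With the tool pointing down it reaches from about 0.25 to 0.85 m from the base axis. Payload 12.5 kg.
Tool frame: the origin (TCP) lies at the very end of the fingers, on their centre line; the grasp point (between the pads) lies 19 mm behind it (manip.grasp_offset is the distance from the TCP to the grasp point, in m); x points along the fingers, z is the direction in which the jaws open and shut, and the axes are right-handed (so a half turn about x gives the same grasp; the last joint's range is limited). The gripper opens to 93 mm and grips with 3 to 60 N. Pads are 15 mm wide; open, the fingers measure 128 mm over their backs; the gripper's body (75 mm by 188 mm) begins 65 mm behind the grasp point.
Start: joints at [-1.246, 0.351, 1.652, -0, 1.139, -0.085], TCP at [0.219, -0.504, 0.219] pointing down, gripper open.
Joint ranges: [-2.75, 2.75], [-0.79, 2.1], [0.01, 2.65], [-1.57, 4.71], [0.07, 3.14], [-2.87, 2.87]. Speed limits (rad/s): [2.22, 2.22, 2.79, 3.14, 3.14, 3.14].

## Interface

Orientations are given as a rotation vector (axis times angle).
In Python, from bench import manip, read_camera gives the robot as it stands.
- The arm moves only by the tool play_rows, never from a script. Its argument "commands" is a list of rows, each an object of numbers: "x", "y", "z": the shift along the tool's x, y, z in mm; "wx", "wy", "wz": the turn, a rotation vector about the tool's x, y, z in degrees. In form: [{"x": .., "y": .., "z": .., "wx": .., "wy": .., "wz": ..}, ...]. A call has 1 to 12 rows; each row is the pose to reach, as a shift and turn from the pose commanded when the call began, along the tool's axes at that moment; what a row does not reach only later rows make up. A row lasts 1/10 s, in which the tool goes at most 50 mm and 8.59 degrees, less where a joint would pass 70% of its speed; a pose out of reach is approached as far as the arm can. A call with a gripper value outside its range is refused whole. "grip" is the closure, from -1 (fully open) to 1 (shut), set as the call begins (left out, the last holds). The fingers move at their own pace and stop on an object; the grip force is fixed at half the most. Time passes only in rows, so rows that repeat a pose let the fingers close. It gives the time, the measured TCP pose, the force and the opening at its end, in the units of the state.
- manip.sense(): the state, without advancing time (a new reading comes with each control period).
- read_camera(name): name is "scene" or "top"; returns a dict with "color" (400x640x3 uint8, red, green, blue), "depth" (400x640 float32, m along the optical axis (not along the pixel's ray), 0 where there is no reading), "fx", "fy", "cx", "cy" (pixels), "k1" (the pictures are not rectified: a ray, as slopes to the right and down, at radius r is drawn at 1 + k1 r^2 times it, then the intrinsics apply), "rvec" (rotation vector, rad) and "tvec" (3), from world to camera coordinates, as OpenCV has them. Camera axes: x right, y down, z forward; pixel columns grow to the right and rows downward; lengths in m; the calibration is good to about 2 mm. A picture is of the moment at which its call begins.
- manip.close_job(): hands the job in, once; it reports no verdict.
The state is a dict: "t": time; "joint_positions": joint angles; "joint_vel": joint speeds; "effort": joint torques, N m; "tcp_pos": TCP position; "tool_rot": TCP orientation; "ft_force": force on the tool from outside, world axes, zero at the start; "moment": the same for the moment, N m; "gripper_width": opening from 0.0 (shut) to 1.0 (fully open).
Only numpy, scipy, OpenCV 4.12 (cv2) and the standard library are available. Lean on these libraries where they do the work, as an engineer would, in place of code of your own. Each camera call takes 0.05 s, during which the arm holds its last target.

## Working session

There is one attempt and no reset: what is moved stays moved. The work goes in short steps, Python scripts to look and compute and a tool call to move; the robot and the scene stay as the last step left them, time stands still between calls to the robot, and variables do not carry over. Pictures are saved under pics/ and viewed, and the job is handed in when it is done.

Besides the shell and the picture viewer there is one more tool, called after "Request:" by a JSON object that holds its "method" and its "body". play_rows: Moves the arm, as the interface text tells. Its arguments: {"type":"object","properties":{"commands":{"type":"array","items":{"type":"object","properties":{"x":{"type":"number"},"y":{"type":"number"},"z":{"type":"number"},"wx":{"type":"number"},"wy":{"type":"number"},"wz":{"type":"number"}}}},"grip":{"type":"number"}},"required":["commands"]}

```bash
ls; mkdir -p pics; python3 - <<'E'
from bench import manip, read_camera
import cv2, numpy as np
for n in("scene","top"):
    c=read_camera(n); np.savez(f"{n}0.npz",**c)
    cv2.imwrite(f"pics/{n}0.png",c["color"][...,::-1])
    print(n,c["fx"],c["fy"],c["cx"],c["cy"],c["k1"],c["rvec"],c["tvec"])
print(manip.sense()); print(manip.grasp_offset)
E
```

```text
pics
scene 436.3224509086671 436.3224509086671 321.75997179723095 203.2247255301221 -0.0251105898018076 [ 1.83251966  1.57383742 -0.68683417] [-0.10552435 -0.24227496  1.54220527]
top 469.2475965364224 469.2475965364224 321.1442611422261 204.82626075575843 0.022722787901852996 [ 2.20517133 -2.16820779  0.09353847] [0.00774881 0.55277483 1.330803  ]
{'t': 0.1, 'joint_positions': array([-1.24561859e+00,  3.51159538e-01,  1.65231228e+00, -3.20196909e-05,
        1.13908814e+00, -8.45942059e-02]), 'joint_vel': array([ 5.49432444e-04, -1.15546942e-03, -8.24408874e-04, -5.51853148e-04,
       -4.61342805e-07, -6.20466494e-04]), 'effort': array([ 3.27550233e-04, -4.98025811e+01, -2.85702860e+01,  7.00101187e-02,
        2.38902419e-02, -4.39250368e-05]), 'tcp_pos': array([ 0.2190479 , -0.5041879 ,  0.21818593]), 'tool_rot': array([ 0.90284654,  1.37643971, -0.90190198]), 'ft_force': array([-0.00494659,  0.86908659, -0.95825286]), 'moment': array([ 0.04225459,  0.00370731, -0.00854932]), 'gripper_width': 0.9992356174811301}
0.0188
```

View pics/scene0.png

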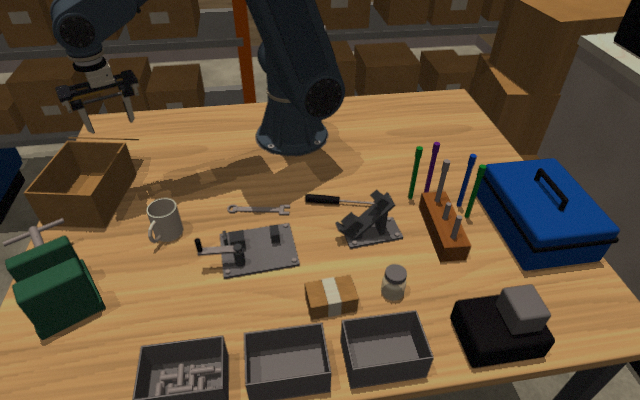

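View pics/top0.png

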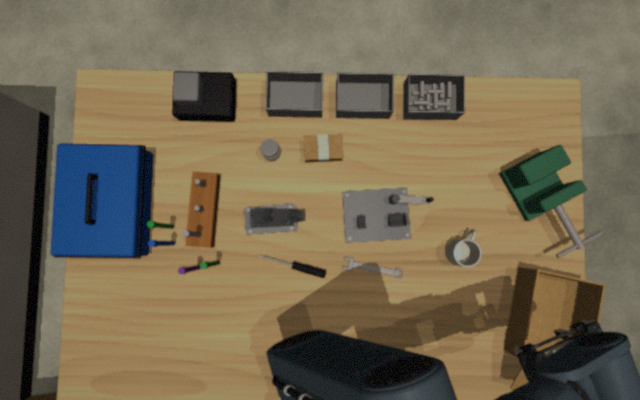

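```bash
cat > h.py <<'E'
import numpy as np, cv2
from scipy.spatial.transform import Rotation as R
def load(n,i=0):
    return dict(np.load(f"{n}{i}.npz"))
def snap(n,i):
    from bench import read_camera
    c=read_camera(n); np.savez(f"{n}{i}.npz",**c); cv2.imwrite(f"pics/{n}{i}.png",c["color"][...,::-1]); return c
def slopes(c,uv):
    uv=np.atleast_2d(np.asarray(uv,float)); d=np.c_[(uv[:,0]-c["cx"])/c["fx"],(uv[:,1]-c["cy"])/c["fy"]]
    s=d.copy()
    for _ in range(20): s=d/(1+c["k1"]*(s**2).sum(1,keepdims=True))
    return s
def cam(c):
    M=R.from_rotvec(c["rvec"]).as_matrix(); return M,-M.T@c["tvec"]
def onz(c,uv,z):
    M,o=cam(c); s=slopes(c,uv); d=np.c_[s,np.ones(len(s))]@M
    return o+d*((z-o[2])/d[:,2])[:,None]
def atdepth(c,uv,dep):
    M,o=cam(c); s=slopes(c,uv); return o+(np.c_[s,np.ones(len(s))]*np.asarray(dep)[:,None])@M
def cloud(c):
    h,w=c["depth"].shape; v,u=np.mgrid[:h,:w]
    P=atdepth(c,np.c_[u.ravel(),v.ravel()],c["depth"].ravel()).reshape(h,w,3); P[c["depth"]==0]=np.nan; return P
def proj(c,P):
    M,o=cam(c); q=np.atleast_2d(P)@M.T+c["tvec"]; s=q[:,:2]/q[:,2:]; s=s*(1+c["k1"]*(s**2).sum(1,keepdims=True))
    return np.c_[s[:,0]*c["fx"]+c["cx"],s[:,1]*c["fy"]+c["cy"]]
def tri(c1,u1,c2,u2):
    A=[];b=[]
    for c,u in((c1,u1),(c2,u2)):
        M,o=cam(c); s=slopes(c,u)[0]; d=np.r_[s,1]@M; d/=np.linalg.norm(d); Q=np.eye(3)-np.outer(d,d); A.append(Q); b.append(Q@o)
    A=np.array(A);b=np.array(b)
    p=np.linalg.solve(A.sum(0),b.sum(0)); res=[np.linalg.norm(A[i]@p-b[i]) for i in(0,1)]
    return p,res
def crop(c,x0,y0,x1,y1,k,name):
    im=cv2.resize(c["color"][y0:y1,x0:x1,::-1],None,fx=k,fy=k,interpolation=cv2.INTER_CUBIC); cv2.imwrite(f"pics/{name}.png",im)
E
python3 - <<'E'
from h import *
s=load("scene");t=load("top")
crop(s,330,130,500,270,4.5,"s_rack"); crop(t,140,160,240,280,5,"t_rack")
crop(s,190,170,410,290,3.6,"s_fix"); crop(t,235,175,445,290,3.8,"t_fix")
P=cloud(t); Z=P[...,2]
for (u,v) in [(200,183),(198,208),(196,233),(203,220),(350,200),(275,218),(270,148),(324,148)]: print(u,v,P[v,u].round(4))
E
```

```text
200 183 [0.599  0.3446 0.1099]
198 208 [0.5316 0.348  0.1081]
196 233 [0.4647 0.3517 0.1048]
203 220 [0.5016 0.345  0.0604]
350 200 [ 0.569  -0.0667  0.0091]
275 218 [0.5106 0.1456 0.0587]
270 148 [0.7047 0.1626 0.0754]
324 148 [0.7126 0.0119 0.0502]
```

View pics/s_rack.png

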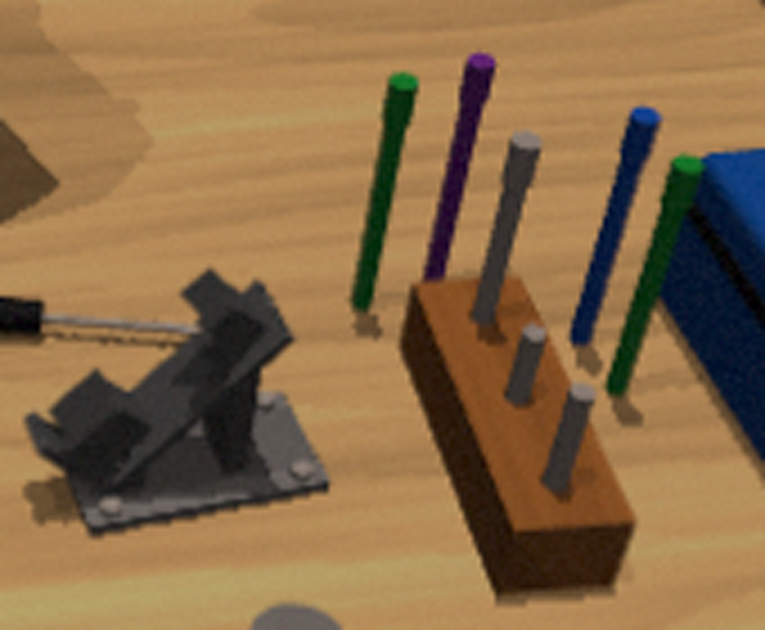

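View pics/t_rack.png

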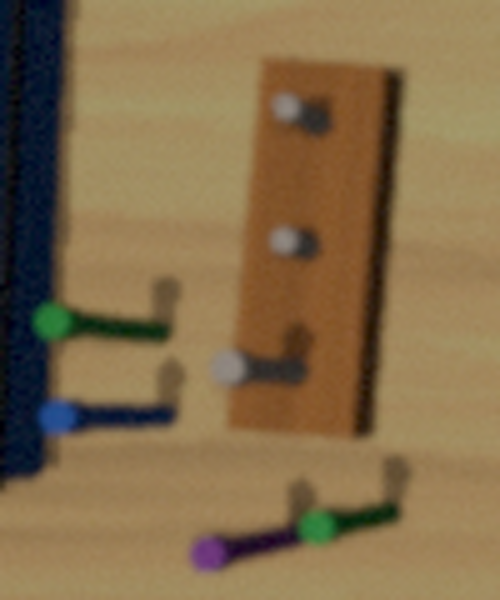

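View pics/s_fix.png

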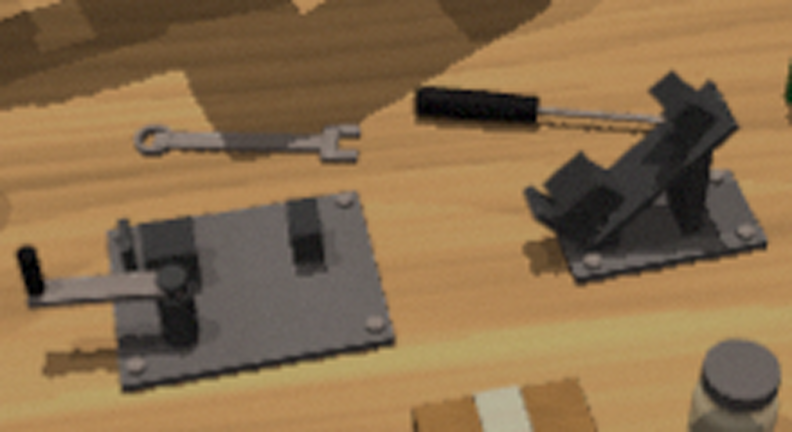

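View pics/t_fix.png

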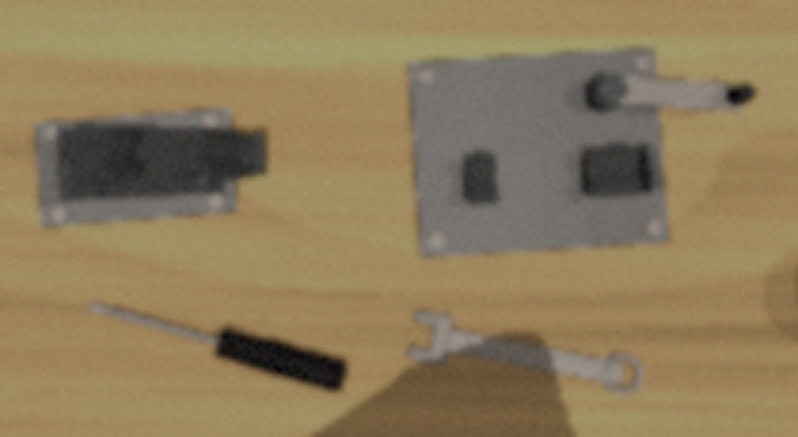

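```bash
cat > m1.py <<'E'
from h import *
s=load("scene");t=load("top")
Pt=cloud(t);Ps=cloud(s)
# rack top: brown in roi by height
def rect(P,lo,hi,x,y,extra=None):
    m=(P[...,2]>lo)&(P[...,2]<hi)&(P[...,0]>x[0])&(P[...,0]<x[1])&(P[...,1]>y[0])&(P[...,1]<y[1])
    q=P[m][:,:2].astype(np.float32); r=cv2.minAreaRect(q); return len(q),np.round(r[0],4),np.round(r[1],4),r[2],q.mean(0), np.median(P[m][:,2])
print("rack",rect(Pt,.05,.06,(.38,.68),(.26,.40)))
print("fix",rect(Pt,.006,.014,(.40,.68),(-.25,.0)))
print("vb",rect(Pt,.003,.012,(.40,.62),(.08,.28)))
for n,P in(("t",Pt),("s",Ps)):
    m=(P[...,2]>.183)&(P[...,2]<.2)&(P[...,0]>.35)&(P[...,0]<.65)&(P[...,1]>.2)&(P[...,1]<.5)
    k,l=cv2.connectedComponents(m.astype(np.uint8))
    for i in range(1,k):
        q=P[l==i]
        if len(q)>3: print(n,len(q),q.mean(0).round(4),{"t":t,"s":s}[n]["color"][l==i].mean(0).round())
E
python3 m1.py
```

```text
rack (1646, array([0.5125, 0.3529]), array([0.2552, 0.0869]), 1.071333646774292, array([0.5335233 , 0.35229436], dtype=float32), np.float64(0.054117072455005744))
fix (2307, array([ 0.5384, -0.1217]), array([0.2477, 0.2777]), 88.69169616699219, array([ 0.52735513, -0.13543968], dtype=float32), np.float64(0.00925518793874991))
vb (762, array([0.509 , 0.1801]), array([0.1991, 0.2175]), 89.6625747680664, array([0.5002499 , 0.17810467], dtype=float32), np.float64(0.006686143642922526))
t 41 [0.4636 0.358  0.1886] [140. 128. 115.]
s 34 [0.4657 0.3565 0.1889] [109.  96.  88.]
```

```bash
cat > m2.py <<'E'
from h import *
s=load("scene");t=load("top")
Pt=cloud(t);Ps=cloud(s)
# decoys
for n,c,P in(("t",t,Pt),("s",s,Ps)):
    hsv=cv2.cvtColor(c["color"],cv2.COLOR_RGB2HSV)
    for col,(a,b) in dict(green=(50,80),blue=(100,122),purple=(128,160)).items():
        m=cv2.inRange(hsv,(a,110,30),(b,255,255)).astype(bool)
        m&=(P[...,0]>.35)&(P[...,0]<.65)&(P[...,1]>.22)&(P[...,1]<.43)
        k,l=cv2.connectedComponents(m.astype(np.uint8))
        for i in range(1,k):
            q=P[l==i]
            if len(q)>15:
                top=q[q[:,2]>np.percentile(q[:,2],85)];bot=q[q[:,2]<np.percentile(q[:,2],15)]
                v,u=np.nonzero(l==i)
                print(n,col,len(q),"px",u.min(),u.max(),v.min(),v.max(),"top",top.mean(0).round(3),"bot",bot.mean(0).round(3))
hsv=cv2.cvtColor(t["color"],cv2.COLOR_RGB2HSV)
print([hsv[v,u] for u,v in((203,220),(205,195),(195,243),(170,190),(360,230),(370,205),(430,230))])
E
python3 m2.py
```

```text
t green 58 px 200 218 262 267 top [0.383 0.314 0.181] bot [0.385 0.307 0.053]
t purple 57 px 179 198 267 272 top [0.37  0.364 0.182] bot [0.37  0.361 0.055]
s green 201 px 409 422 146 197 top [0.388 0.311 0.178] bot [0.389 0.31  0.022]
s purple 205 px 425 439 142 191 top [0.373 0.365 0.178] bot [0.376 0.364 0.028]
[array([ 14, 168, 138], dtype=uint8), array([ 14, 165, 136], dtype=uint8), array([ 13, 170, 126], dtype=uint8), array([ 21, 103, 159], dtype=uint8), array([ 13,  19, 118], dtype=uint8), array([ 17,  20, 117], dtype=uint8), array([ 17, 109, 161], dtype=uint8)]
```

```bash
cat > m3.py <<'E'
from h import *
s=load("scene");t=load("top")
hsv=cv2.cvtColor(t["color"],cv2.COLOR_RGB2HSV)
# rack top face
m=cv2.inRange(hsv,(8,140,100),(18,255,255)); m[:, :180]=0;m[:,235:]=0;m[:160]=0;m[260:]=0
m=cv2.morphologyEx(m,cv2.MORPH_CLOSE,np.ones((9,9)))
cs,_=cv2.findContours(m,cv2.RETR_EXTERNAL,cv2.CHAIN_APPROX_NONE); c=max(cs,key=cv2.contourArea)
w=onz(t,c[:,0].astype(float),.055)[:,:2].astype(np.float32); print("rack",cv2.minAreaRect(w))
# plates: low saturation
for name,(x0,x1,y0,y1),z in(("fix",(338,416,180,250),.01),("vb",(240,310,198,240),.008)):
    m=np.zeros(hsv.shape[:2],np.uint8); m[y0:y1,x0:x1]=(hsv[y0:y1,x0:x1,1]<60)*255
    cs,_=cv2.findContours(m,cv2.RETR_EXTERNAL,cv2.CHAIN_APPROX_NONE); c=max(cs,key=cv2.contourArea)
    w=onz(t,c[:,0].astype(float),z)[:,:2].astype(np.float32); r=cv2.minAreaRect(w); print(name,r, cv2.boxPoints(r).round(4).tolist())
crop(t,338,180,438,250,8,"t_fix8"); crop(t,240,195,312,245,10,"t_vb10")
crop(s,190,215,310,285,6.5,"s_fix6"); crop(s,330,185,415,255,9,"s_vb9")
E
python3 m3.py
```

```text
rack ((0.5325954556465149, 0.35331159830093384), (0.06927059590816498, 0.20833998918533325), 86.9434814453125)
fix ((0.5292183756828308, -0.15400555729866028), (0.14850230515003204, 0.21142832934856415), 4.381159782409668) [[0.4471000134944916, -0.05429999902844429], [0.4632999897003174, -0.26510000228881836], [0.611299991607666, -0.25369998812675476], [0.5952000021934509, -0.042899999767541885]]
vb ((0.5124480724334717, 0.1525818258523941), (0.07837367057800293, 0.16999459266662598), 5.709404468536377) [[0.4650000035762787, 0.23330000042915344], [0.48190000653266907, 0.0640999972820282], [0.5598999857902527, 0.07190000265836716], [0.5429999828338623, 0.2410999983549118]]
```

View pics/t_fix8.png

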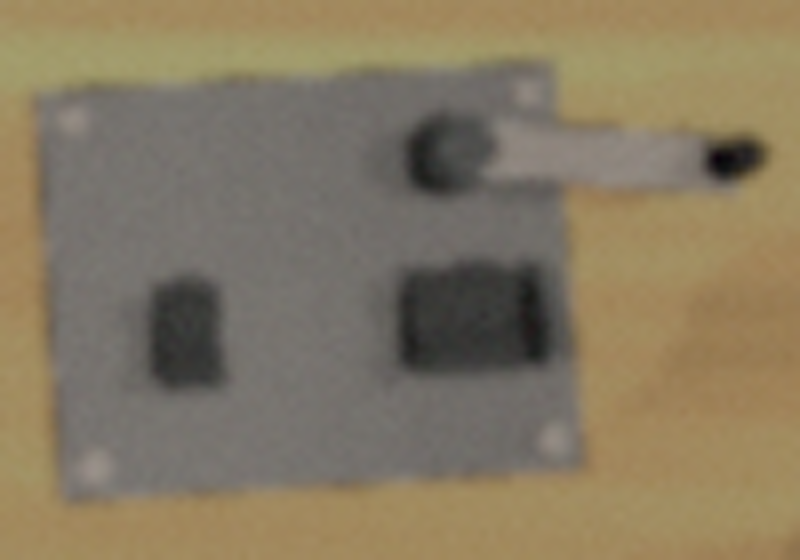

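View pics/t_vb10.png

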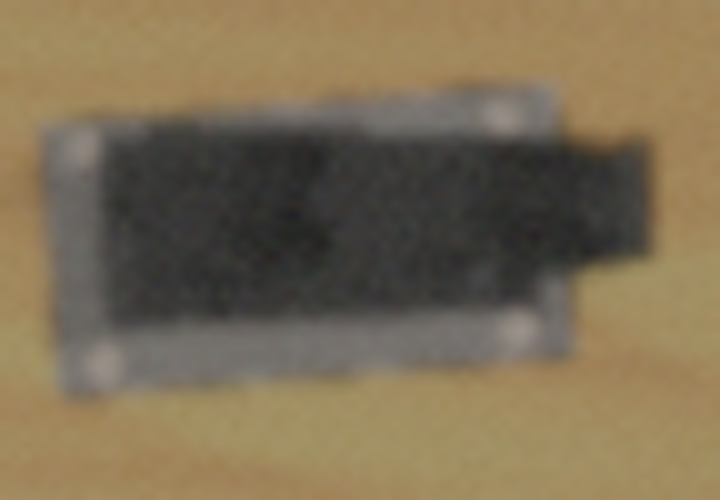

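View pics/s_fix6.png

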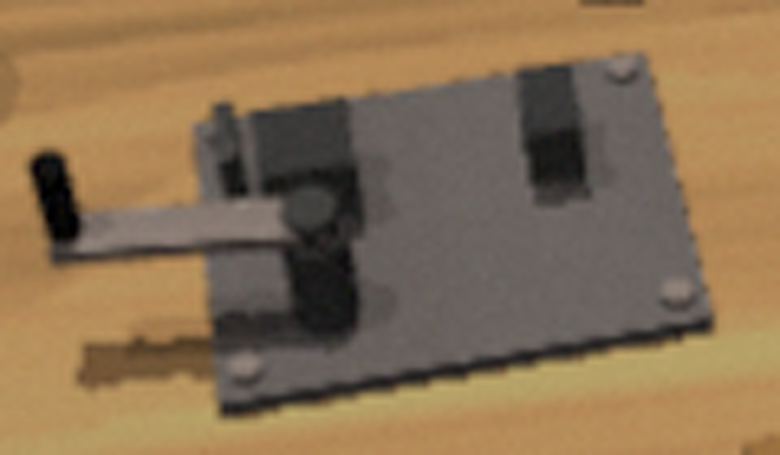

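View pics/s_vb9.png

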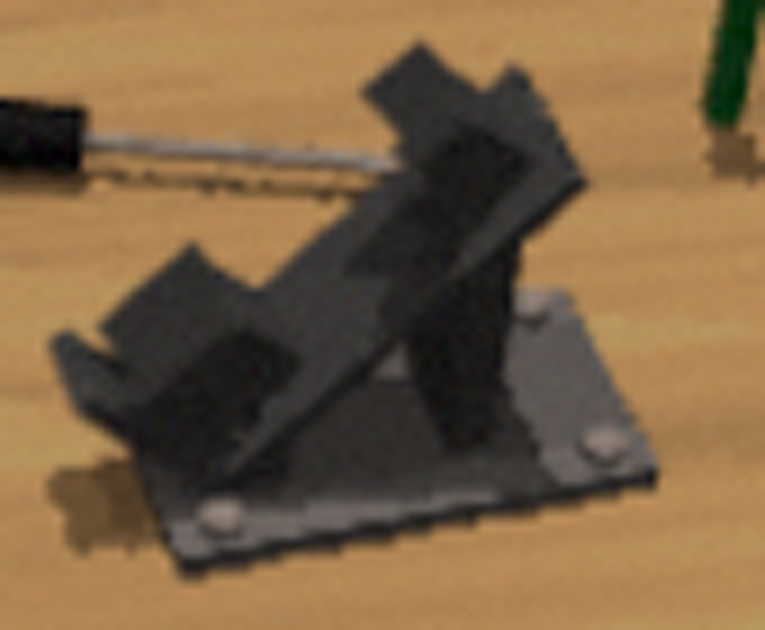

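```bash
cat > m4.py <<'E'
from h import *
s=load("scene");t=load("top")
def px(pts,k,x0,y0): p=np.array(pts,float); return (p+.5)/k-.5+[x0,y0]
def show(n,P): print(n,(P*1000).round(1).tolist())
F=onz(t,px([(38,95),(552,65),(582,465),(66,498)],8,338,180),.01); show("fix top",F)
print(np.linalg.norm(np.roll(F,-1,0)-F,axis=1))
V=onz(t,px([(43,122),(558,88),(575,352),(65,392)],10,240,195),.008); show("vb top",V); print(np.linalg.norm(np.roll(V,-1,0)-V,axis=1))
Fs=onz(s,px([(195,122),(645,55),(713,322),(222,408)],6.5,190,215),.01); show("fix scene",Fs); print(np.linalg.norm(np.roll(Fs,-1,0)-Fs,axis=1))
show("saddle head", onz(t,px([(152,285),(215,280),(220,383),(152,388)],8,338,180),.053))
show("saddle foot", onz(t,px([(402,270),(520,265),(525,365),(405,368)],8,338,180),.053))
show("stop", onz(t,px([(540,265),(547,362)],8,338,180),.058))
# pivot cap and handle
p,r=tri(t,px([(440,152)],8,338,180)[0],s,px([(310,205)],6.5,190,215)[0]); print("pivot",p,r)
p,r=tri(t,px([(750,152)],8,338,180)[0],s,px([(45,160)],6.5,190,215)[0]); print("handletop",p,r)
p,r=tri(t,px([(722,158)],8,338,180)[0],s,px([(66,232)],6.5,190,215)[0]); print("handlebot",p,r)
# vb highest top corners and stop
p1,r1=tri(t,px([(110,140)],10,240,195)[0],s,px([(583,182)],9,330,185)[0]); print(p1,r1)
P=cloud(t)
for n,(u0,u1,v0,v1) in dict(vb=(250,306,209,227)).items():
    for v in range(v0,v1,3): print(v,[tuple((P[v,u]*1000).round().astype(int)) for u in range(u0,u1,5)])
E
python3 m4.py
```

```text
fix top [[593.6, -44.0, 10.0], [607.8, -231.2, 10.0], [462.6, -242.4, 10.0], [447.5, -56.0, 10.0]]
[0.18774748 0.14568222 0.18700372 0.14654271]
vb top [[544.1, 241.1, 8.0], [556.6, 92.0, 8.0], [480.0, 85.5, 8.0], [466.0, 232.5, 8.0]]
[0.14960976 0.07685379 0.14763329 0.07854028]
fix scene [[460.9, -243.2, 10.0], [449.0, -55.4, 10.0], [598.1, -44.0, 10.0], [612.4, -230.9, 10.0]]
[0.18812892 0.14956231 0.18739008 0.15203715]
saddle head [[522.6, -82.6, 53.0], [524.8, -104.7, 53.0], [488.7, -106.8, 53.0], [486.5, -83.0, 53.0]]
saddle foot [[529.4, -170.4, 53.0], [531.9, -211.9, 53.0], [496.8, -213.8, 53.0], [495.0, -171.7, 53.0]]
stop [[531.7, -218.0, 58.0], [497.8, -220.6, 58.0]]
pivot [ 0.56967465 -0.18579209  0.06865197] [np.float64(0.004658040610193038), np.float64(0.00465804061019305)]
handletop [ 0.56815141 -0.28025873  0.1065135 ] [np.float64(0.0004853874288682928), np.float64(0.0004853874288683969)]
handlebot [ 0.56942882 -0.27955764  0.06886194] [np.float64(0.00034101545224085177), np.float64(0.00034101545224095265)]
[0.5320988  0.20672997 0.11850949] [np.float64(0.00082648274
[... 2896 characters left out ...]
494), np.int64(222), np.int64(9)), (np.int64(491), np.int64(194), np.int64(112)), (np.int64(492), np.int64(182), np.int64(101)), (np.int64(492), np.int64(170), np.int64(90)), (np.int64(493), np.int64(157), np.int64(75)), (np.int64(494), np.int64(145), np.int64(65)), (np.int64(495), np.int64(132), np.int64(46)), (np.int64(495), np.int64(119), np.int64(39)), (np.int64(496), np.int64(105), np.int64(28)), (np.int64(496), np.int64(92), np.int64(10)), (np.int64(497), np.int64(78), np.int64(0)), (np.int64(497), np.int64(63), np.int64(-1))]m4.py:20: RuntimeWarning: invalid value encountered in cast
  for v in range(v0,v1,3): print(v,[tuple((P[v,u]*1000).round().astype(int)) for u in range(u0,u1,5)])
```

```bash
cat > m5.py <<'E'
from h import *
s=load("scene");t=load("top")
u=np.array([-.0886,.9961]); w=np.array([-u[1],u[0]])  # along, across(y axis)
c0=np.array([.5117,.1628])
for n,c in(("t",t),("s",s)):
    P=cloud(c); q=P.reshape(-1,3); q=q[np.isfinite(q[:,0])]
    d=q[:,:2]-c0; a=d@u; b=d@w; z=q[:,2]
    k=(abs(b)<.06)&(abs(a)<.13)&(z>.014)&(z<.17); a,b,z=a[k],b[k],z[k]
    A=(a+z)/2**.5; N=(z-a)/2**.5   # along slope and normal coordinate
    h,e=np.histogram(N,bins=np.arange(-.06,.16,.002)); 
    print(n,"N hist",[(round(e[i]*1000),int(h[i])) for i in range(len(h)) if h[i]>12])
    # back plate
    g=np.histogram(N,bins=np.arange(-.06,.16,.001))
    pk=g[1][g[0].argmax()]+.0005; kk=abs(N-pk)<.004; print("peak",pk,np.median(N[kk]),"A range",np.percentile(A[kk],[1,99]),"b range",np.percentile(b[kk],[1,50,99]))
    # saddle points: N > back+30
    kk=(N>pk+.036)&(N<pk+.06)
    print("saddle b",np.percentile(b[kk],[2,98]),"A hist",[(round(x*1000),int(y)) for y,x in zip(*np.histogram(A[kk],bins=np.arange(-.05,.2,.005))) if y])
    for lo,hi in((.0,.06),(.06,.2)):
        k2=(N>pk+.02)&(A>lo)&(A<hi)
        bb=np.arange(-.026,.027,.004)
        print("profile",[(round(x*1000+2),round((np.median(N[k2&(b>=x)&(b<x+.004)])-pk)*1000,1)) for x in bb if (k2&(b>=x)&(b<x+.004)).sum()>2])
E
python3 m5.py
```

```text
t N hist [(52, 48), (54, 101), (56, 176), (58, 124), (60, 38), (64, 14), (86, 13), (88, 24), (90, 32), (92, 50), (94, 48), (96, 51), (98, 49), (100, 28), (102, 15), (106, 13)]
peak 0.05750000000000011 0.05726524364638197 A range [-0.03407583  0.11410791] b range [-0.02796747  0.00143271  0.02457602]
saddle b [-0.01857932  0.01576749] A hist [(-45, 1), (-40, 2), (-35, 20), (-30, 31), (-25, 8), (-20, 7), (-15, 18), (-10, 10), (-5, 13), (0, 14), (5, 10), (10, 16), (15, 6), (80, 6), (85, 12), (90, 16), (95, 15), (100, 19), (105, 8)]
profile [(-20, np.float64(39.3)), (-16, np.float64(41.9)), (-12, np.float64(38.0)), (-8, np.float64(35.6)), (-4, np.float64(30.5)), (0, np.float64(32.1)), (4, np.float64(33.7)), (8, np.float64(37.4)), (12, np.float64(38.6)), (16, np.float64(38.2))]
profile [(-20, np.float64(37.6)), (-16, np.float64(40.9)), (-12, np.float64(41.0)), (-8, np.float64(35.8)), (-4, np.float64(34.5)), (0, np.float64(32.1)), (4, np.float64(33.5)), (8, np.float64(36.5)), (12, np.float64(40.0)), (16, np.float64(40.1))]
s N hist [(50, 22), (52, 46), (54, 91), (56, 246), (58, 172), (60, 
[... 278 characters left out ...]
nge [-0.0339802   0.11359035] b range [-0.02703894 -0.01115935  0.02317361]
saddle b [-0.01880847  0.01450661] A hist [(-40, 2), (-35, 20), (-30, 30), (-25, 5), (-20, 16), (-15, 12), (-10, 12), (-5, 14), (0, 15), (5, 14), (10, 12), (15, 9), (80, 4), (85, 16), (90, 15), (95, 15), (100, 15), (105, 7)]
profile [(-16, np.float64(40.4)), (-12, np.float64(27.8)), (-8, np.float64(29.4)), (-4, np.float64(27.4)), (0, np.float64(31.9)), (4, np.float64(35.9)), (8, np.float64(39.4)), (12, np.float64(42.1))]
profile [(-16, np.float64(40.8)), (-12, np.float64(27.2)), (-8, np.float64(28.3)), (-4, np.float64(31.1)), (0, np.float64(33.0)), (4, np.float64(36.6)), (8, np.float64(39.7)), (12, np.float64(41.1))]
```

```bash
cat > m6.py <<'E'
from h import *
s=load("scene");t=load("top")
u=np.array([-.0886,.9961]); w=np.array([-u[1],u[0]]); c0=np.array([.5117,.1628])
def px(pts,k,x0,y0): p=np.array(pts,float); return (p+.5)/k-.5+[x0,y0]
nrm=np.r_[-u,1]/2**.5
def onN(c,uv,N):
    M,o=cam(c); d=np.c_[slopes(c,uv),np.ones(len(uv))]@M
    l=(N-(o-np.r_[c0,0])@nrm)/(d@nrm); P=o+d*l[:,None]; q=P-np.r_[c0,0]
    a=q[:,:2]@u; return np.c_[(a+q[:,2])/2**.5,q[:,:2]@w,P[:,2]]*1000
print("cheek", onN(s,px([(418,42),(363,95),(193,245),(102,325)],9,330,185),.1014).round(1).tolist())
print("stop", onN(s,px([(60,332),(120,370)],9,330,185),.1064).round(1).tolist())
print("back", onN(s,px([(585,182),(225,480)],9,330,185),.0574).round(1).tolist())
for n,c in(("t",t),("s",s)):
    q=cloud(c).reshape(-1,3); q=q[np.isfinite(q[:,0])]; d=q[:,:2]-c0; a=d@u; b=d@w; z=q[:,2]
    A=(a+z)/2**.5; N=(z-a)/2**.5
    k=(abs(b+.0015)<.019)&(N>.0874)&(N<.108)&(z<.17)
    h,e=np.histogram(A[k],bins=np.arange(-.045,.12,.002)); print(n,[(round(x*1000+1),int(y)) for y,x in zip(h,e) if y]); print("zmax",np.percentile(z[k],[90,95,98,99.5]))
E
python3 m6.py
```

```text
cheek [[107.0, 12.2, 147.3], [85.2, 10.8, 132.0], [18.2, 10.5, 84.6], [-18.8, 10.4, 58.4]]
stop [[-29.8, 14.6, 54.1], [-16.2, -13.6, 63.8]]
back [[115.8, -28.5, 122.5], [-23.1, -26.7, 24.2]]
t [(-40, 1), (-36, 2), (-34, 6), (-32, 7), (-30, 19), (-28, 18), (-26, 4), (-24, 1), (-22, 10), (-20, 2), (-18, 1), (-16, 6), (-14, 7), (-12, 11), (-10, 8), (-8, 4), (-6, 6), (-4, 6), (-2, 7), (0, 11), (2, 4), (4, 11), (6, 5), (8, 8), (10, 7), (12, 8), (14, 16), (16, 7), (18, 5), (82, 3), (84, 5), (86, 4), (88, 8), (90, 11), (92, 7), (94, 11), (96, 6), (98, 7), (100, 12), (102, 11), (104, 10), (106, 13), (108, 4)]
zmax [0.13814084 0.14102569 0.14260246 0.14512113]
s [(-36, 3), (-34, 9), (-32, 10), (-30, 15), (-28, 22), (-26, 2), (-22, 4), (-20, 6), (-18, 9), (-16, 9), (-14, 5), (-12, 9), (-10, 6), (-8, 5), (-6, 8), (-4, 8), (-2, 8), (0, 7), (2, 8), (4, 7), (6, 10), (8, 4), (10, 6), (12, 9), (14, 7), (16, 14), (84, 5), (86, 8), (88, 8), (90, 8), (92, 7), (94, 8), (96, 8), (98, 11), (100, 9), (102, 6), (104, 11), (106, 10)]
zmax [0.13689615 0.13983624 0.14347684 0.14614741]
```

```bash
cat >> h.py <<'E'
def Rt(x,z):
    x=np.array(x,float);x/=np.linalg.norm(x);z=np.array(z,float);z-=x*(x@z);z/=np.linalg.norm(z);return np.c_[x,np.cross(z,x),z]
def rel(pos,Rg,st=None):
    from bench import manip
    st=st or manip.sense(); R0=R.from_rotvec(st["tool_rot"]).as_matrix()
    d=R0.T@(np.array(pos)-st["tcp_pos"])*1000; rv=R.from_matrix(R0.T@Rg).as_rotvec(degrees=True)
    n=max(np.linalg.norm(d)/50,np.linalg.norm(rv)/8.59)
    print("x y z",d.round(1),"w",rv.round(2),"rows>=",round(n,1)); return d,rv
def st():
    from bench import manip
    s=manip.sense(); print("t",round(s["t"],2),"tcp",(s["tcp_pos"]*1000).round(1),"F",s["ft_force"].round(1),"g",round(s["gripper_width"],3),"q",s["joint_positions"].round(3)); return s
E
python3 - <<'E'
from h import *
s=st(); print(R.from_rotvec(s["tool_rot"]).as_matrix().round(3))
for sg in(1,-1):
    rel([.4637,.357,.30],Rt([0,0,-1],np.array([.054,.9985,0])*sg))
E
```

```text
t 0.1 tcp [ 219.  -504.2  218.2] F [-0.   0.9 -1. ] g 0.999 q [-1.246  0.351  1.652 -0.     1.139 -0.085]
[[-0.     0.917  0.398]
 [ 0.001  0.398 -0.917]
 [-1.     0.    -0.001]]
x y z [ -81.1  567.5 -692.5] w [-1.5343e+02 -1.0000e-02 -8.0000e-02] rows>= 18.0
x y z [ -81.1  567.5 -692.5] w [ 2.657e+01 -6.000e-02  1.000e-02] rows>= 18.0
```

Request:
{"method": "play_rows", "body": {"commands": [{"x":-30,"y":20,"z":-25,"wx":-8},{"x":-55,"y":47,"z":-58,"wx":-16},{"x":-75,"y":80,"z":-92,"wx":-24},{"x":-80,"y":110,"z":-127,"wx":-32},{"x":-81,"y":137,"z":-165,"wx":-40},{"x":-81,"y":164,"z":-200,"wx":-48},{"x":-81,"y":195,"z":-235,"wx":-56},{"x":-81,"y":225,"z":-270,"wx":-64},{"x":-81,"y":253,"z":-308,"wx":-72},{"x":-81,"y":282,"z":-343,"wx":-80},{"x":-81,"y":312,"z":-378,"wx":-88},{"x":-81,"y":340,"z":-413,"wx":-96}]}}

```text
validation failed for argument at $.co...
```

```bash
python3 - <<'E'
from h import *
s=st()
rel([.4637,.357,.30],Rt([0,0,-1],np.array([.054,.9985,0])))
E
```

```text
t 0.1 tcp [ 219.  -504.2  218.2] F [-0.   0.9 -1. ] g 0.999 q [-1.246  0.351  1.652 -0.     1.139 -0.085]
x y z [ -81.1  567.5 -692.5] w [-1.5343e+02 -1.0000e-02 -8.0000e-02] rows>= 18.0
```

Request:
{"method": "play_rows", "body": {"commands": [{"x":-30,"y":20,"z":-25,"wx":-8,"wy":0,"wz":0},{"x":-55,"y":47,"z":-58,"wx":-16,"wy":0,"wz":0},{"x":-75,"y":80,"z":-92,"wx":-24,"wy":0,"wz":0},{"x":-80,"y":110,"z":-127,"wx":-32,"wy":0,"wz":0},{"x":-81,"y":137,"z":-165,"wx":-40,"wy":0,"wz":0},{"x":-81,"y":164,"z":-200,"wx":-48,"wy":0,"wz":0},{"x":-81,"y":195,"z":-235,"wx":-56,"wy":0,"wz":0},{"x":-81,"y":225,"z":-270,"wx":-64,"wy":0,"wz":0},{"x":-81,"y":253,"z":-308,"wx":-72,"wy":0,"wz":0},{"x":-81,"y":282,"z":-343,"wx":-80,"wy":0,"wz":0},{"x":-81,"y":312,"z":-378,"wx":-88,"wy":0,"wz":0},{"x":-81,"y":340,"z":-413,"wx":-96,"wy":0,"wz":0}]}}

```text
t: 1.3
tcp_pos: [0.3665, 0.0118, 0.2997]
tool_rot: [-0.408, 1.532, 0.408]
ft_force: [-0.1, -0.6, -0.4]
gripper_width: 0.995
```

```bash
python3 - <<'E'
from h import *
s=st()
rel([.4637,.357,.30],Rt([0,0,-1],np.array([.054,.9985,0])))
E
```

```text
t 1.3 tcp [366.5  11.8 299.7] F [-0.1 -0.6 -0.4] g 0.995 q [-0.095 -0.089  1.956  0.     1.274 -0.615]
x y z [ -0.3 251.2 256. ] w [-5.709e+01  1.000e-02  2.000e-02] rows>= 7.2
```

Request:
{"method": "play_rows", "body": {"commands": [{"x":0,"y":32,"z":32,"wx":-8,"wy":0,"wz":0},{"x":0,"y":64,"z":64,"wx":-16,"wy":0,"wz":0},{"x":0,"y":96,"z":98,"wx":-24,"wy":0,"wz":0},{"x":0,"y":128,"z":130,"wx":-32,"wy":0,"wz":0},{"x":0,"y":160,"z":163,"wx":-40,"wy":0,"wz":0},{"x":0,"y":192,"z":195,"wx":-48,"wy":0,"wz":0},{"x":0,"y":224,"z":228,"wx":-54,"wy":0,"wz":0},{"x":0,"y":251.2,"z":256,"wx":-57.1,"wy":0,"wz":0},{"x":0,"y":251.2,"z":256,"wx":-57.1,"wy":0,"wz":0}], "grip": 0}}

```text
t: 2.2
tcp_pos: [0.4658, 0.3578, 0.2982]
tool_rot: [-1.168, 1.236, 1.169]
ft_force: [-0.2, -0.6, 0.3]
gripper_width: 0.501
```

```bash
cat >> m2.py <<'E'
print()
for n,c,P in(("t",t,Pt),("s",s,Ps)):
    hsv=cv2.cvtColor(c["color"],cv2.COLOR_RGB2HSV)
    m=(P[...,0]>.40)&(P[...,0]<.56)&(P[...,1]>.40)&(P[...,1]<.48)&(P[...,2]>.03)&(hsv[...,1]>110)
    k,l=cv2.connectedComponents(m.astype(np.uint8))
    for i in range(1,k):
        q=P[l==i]
        if len(q)>8: v,u=np.nonzero(l==i); print(n,len(q),u.min(),u.max(),v.min(),v.max(),np.median(q,0).round(3),q[:,2].max(),hsv[l==i].mean(0).round())
E
python3 m2.py; python3 - <<'E'
from h import *
s=st(); c=snap("scene",1); c2=snap("top",1); crop(c,360,90,520,270,4,"s1c"); crop(c2,130,140,330,290,4,"t1c")
E
```

```text
t green 58 px 200 218 262 267 top [0.383 0.314 0.181] bot [0.385 0.307 0.053]
t purple 57 px 179 198 267 272 top [0.37  0.364 0.182] bot [0.37  0.361 0.055]
s green 201 px 409 422 146 197 top [0.388 0.311 0.178] bot [0.389 0.31  0.022]
s purple 205 px 425 439 142 191 top [0.373 0.365 0.178] bot [0.376 0.364 0.028]
[array([ 14, 168, 138], dtype=uint8), array([ 14, 165, 136], dtype=uint8), array([ 13, 170, 126], dtype=uint8), array([ 21, 103, 159], dtype=uint8), array([ 13,  19, 118], dtype=uint8), array([ 17,  20, 117], dtype=uint8), array([ 17, 109, 161], dtype=uint8)]

t 128 147 170 220 227 [0.485 0.444 0.143] 0.18354946447809461 [ 50. 147.  80.]
t 75 148 171 240 245 [0.437 0.439 0.175] 0.1836408110139598 [110. 181.  92.]
s 203 459 475 154 199 [0.442 0.44  0.121] 0.18263971486713249 [110. 217.  64.]
s 279 467 486 164 210 [0.491 0.445 0.119] 0.18222803947001565 [ 63. 198.  52.]
t 2.2 tcp [465.8 357.8 298.2] F [-0.2 -0.6  0.3] g 0.501 q [ 5.750e-01  3.540e-01  1.448e+00  1.000e-03  1.341e+00 -9.400e-01]
```

View pics/s1c.png

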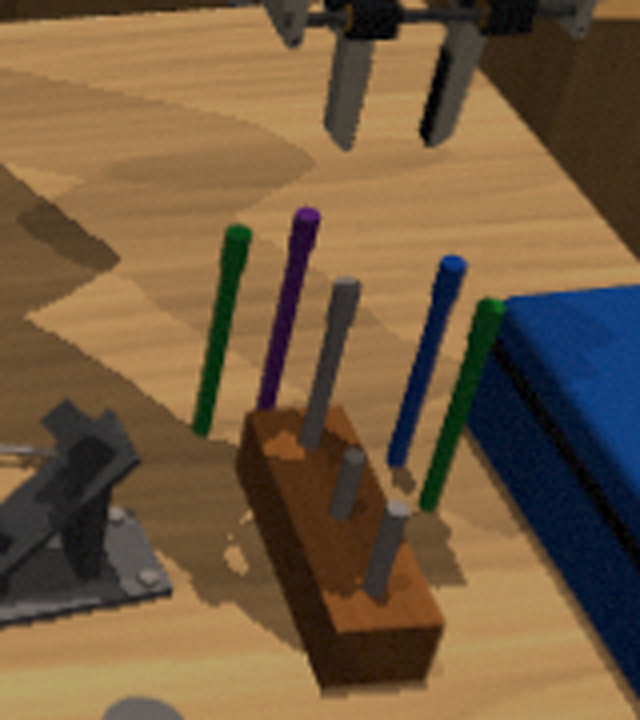

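View pics/t1c.png

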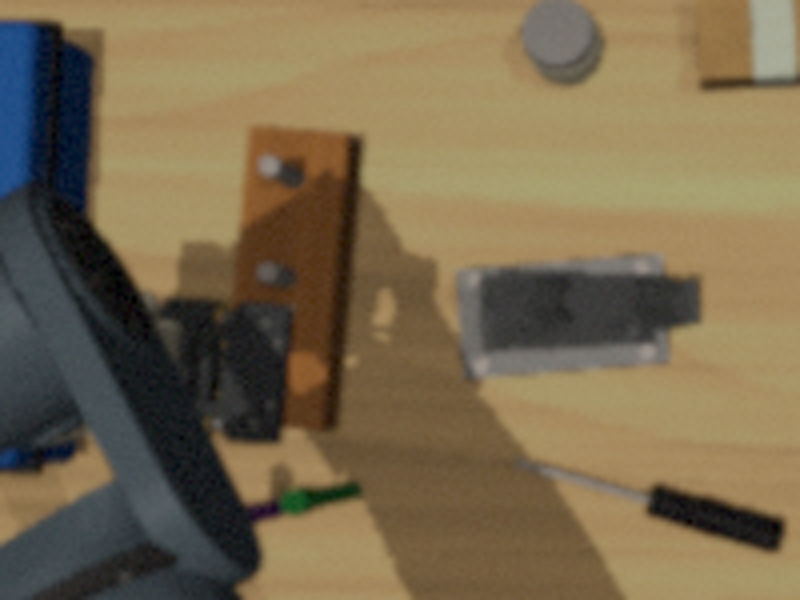

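```bash
python3 - <<'E'
from h import *
s=st()
rel([.4637,.357,.158],Rt([0,0,-1],np.array([.054,.9985,0])))
E
```

```text
t 2.3 tcp [465.4 354.7 298.8] F [0.1 0.8 0.1] g 0.5 q [ 0.572  0.35   1.453 -0.     1.341 -0.94 ]
x y z [140.8   1.6   2.4] w [-0.29 -0.06 -0.07] rows>= 2.8
```

Request:
{"method": "play_rows", "body": {"commands": [{"x":30,"y":1,"z":2,"wx":0,"wy":0,"wz":0},{"x":60,"y":1.5,"z":2,"wx":0,"wy":0,"wz":0},{"x":80,"y":1.5,"z":2,"wx":0,"wy":0,"wz":0},{"x":90,"y":1.5,"z":2,"wx":0,"wy":0,"wz":0},{"x":90,"y":1.5,"z":2,"wx":0,"wy":0,"wz":0}]}}

```text
t: 2.8
tcp_pos: [0.464, 0.3555, 0.209]
tool_rot: [-1.164, 1.239, 1.165]
ft_force: [0.1, -0.9, 0.1]
gripper_width: 0.502
```

```bash
python3 - <<'E'
from h import *
s=st()
rel([.4637,.357,.158],Rt([0,0,-1],np.array([.054,.9985,0])))
c=snap("scene",2); crop(c,380,100,500,220,5,"s2c")
E
```

```text
t 2.8 tcp [464.  355.5 209. ] F [ 0.1 -0.9  0.1] g 0.502 q [ 0.574  0.424  1.569 -0.     1.151 -0.936]
x y z [51.   0.3  1.5] w [-0.39 -0.06 -0.08] rows>= 1.0
```

View pics/s2c.png

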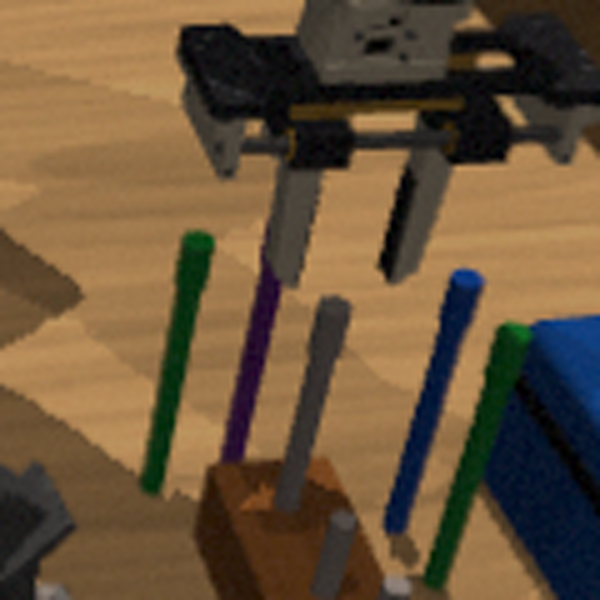

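Request:
{"method": "play_rows", "body": {"commands": [{"x":20,"y":0.3,"z":1.2,"wx":-0.4,"wy":0,"wz":0},{"x":38,"y":0.3,"z":1.2,"wx":-0.4,"wy":0,"wz":0},{"x":50,"y":0.3,"z":1.2,"wx":-0.4,"wy":0,"wz":0},{"x":50,"y":0.3,"z":1.2,"wx":-0.4,"wy":0,"wz":0}]}}

```text
t: 3.25
tcp_pos: [0.4639, 0.3575, 0.1592]
tool_rot: [-1.17, 1.235, 1.17]
ft_force: [-0.8, 0.3, 0.3]
gripper_width: 0.499
```

Request:
{"method": "play_rows", "body": {"commands": [{"x":0,"y":0,"z":0,"wx":0,"wy":0,"wz":0},{"x":0,"y":0,"z":0,"wx":0,"wy":0,"wz":0},{"x":0,"y":0,"z":0,"wx":0,"wy":0,"wz":0},{"x":0,"y":0,"z":0,"wx":0,"wy":0,"wz":0},{"x":0,"y":0,"z":0,"wx":0,"wy":0,"wz":0},{"x":0,"y":0,"z":0,"wx":0,"wy":0,"wz":0}], "grip": 1}}

```text
t: 3.85
tcp_pos: [0.4643, 0.358, 0.1601]
tool_rot: [-1.17, 1.233, 1.17]
ft_force: [-0.1, 0.6, 3.6]
gripper_width: 0.185
```

```bash
python3 - <<'E'
from h import *
s=st()
rel([.4637,.357,.158],Rt([0,0,-1],np.array([.054,.9985,0])))
c=snap("scene",3); crop(c,380,100,500,220,5,"s3c")
E
```

```text
t 3.85 tcp [464.3 358.  160.1] F [-0.1  0.6  3.6] g 0.185 q [ 0.577  0.48   1.613  0.     1.048 -0.941]
x y z [ 2.1  0.6 -1. ] w [0.08 0.03 0.04] rows>= 0.0
```

View pics/s3c.png

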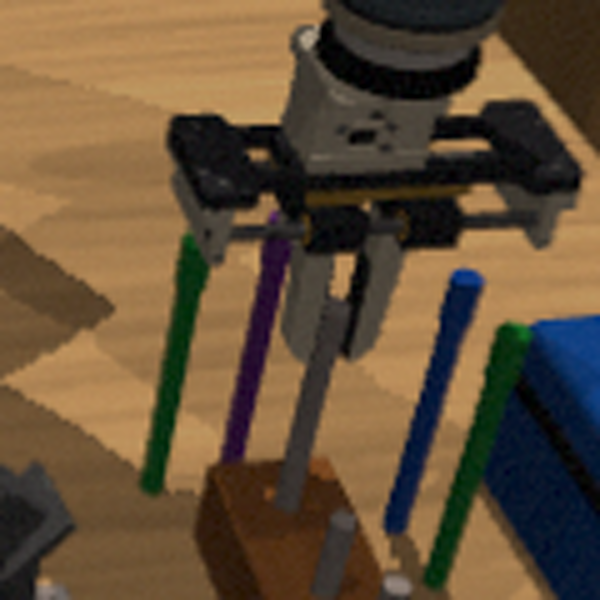

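```bash
cat >> h.py <<'E'
VU=np.array([-.0886,.9961,0]); VX=(VU+[0,0,1])/2**.5; VZ=(-VU+np.array([0,0,1]))/2**.5; VY=np.cross(VZ,VX); VS=np.array([.5154,.1387,.1155])
CU=np.array([-.0755,.9971,0]); CY=np.cross([0,0,1],CU); CS=np.array([.5083,-.1272,.050])
RA=Rt(-VX,-VZ)
E
python3 - <<'E'
from h import *
print(VY)
s=st()
rel(VS+.060*VX+.012*VX+.025*VZ,RA); print(VS+.072*VX+.025*VZ)
E
```

```text
[-0.9961 -0.0886  0.    ]
t 3.9 tcp [464.3 358.  160.1] F [-0.2 -0.8  5.1] g 0.187 q [ 0.577  0.48   1.613  0.     1.048 -0.941]
x y z [ -24.1  -57.9 -183.4] w [-7.7  44.96 -3.14] rows>= 5.3
[0.51245547 0.17180441 0.18408936]
```

Request:
{"method": "play_rows", "body": {"commands": [{"x":-10,"y":0,"z":0,"wx":0,"wy":0,"wz":0},{"x":-30,"y":0,"z":0,"wx":0,"wy":0,"wz":0},{"x":-60,"y":0,"z":0,"wx":0,"wy":0,"wz":0},{"x":-90,"y":0,"z":0,"wx":0,"wy":0,"wz":0},{"x":-120,"y":0,"z":0,"wx":0,"wy":0,"wz":0},{"x":-140,"y":0,"z":0,"wx":0,"wy":0,"wz":0},{"x":-150,"y":0,"z":0,"wx":0,"wy":0,"wz":0}]}}

```text
t: 4.6
tcp_pos: [0.4642, 0.3578, 0.3116]
tool_rot: [-1.17, 1.232, 1.17]
ft_force: [-0.5, 0.0, -3.3]
gripper_width: 0.193
```

```bash
python3 - <<'E'
from h import *
s=st()
rel(VS+.060*VX+.012*VX+.025*VZ,RA)
rel(VS+.060*VX+.02*VX+.08*VZ,RA)
c=snap("scene",4); crop(c,330,20,530,230,3.5,"s4c")
E
```

```text
t 4.6 tcp [464.2 357.8 311.6] F [-0.5  0.  -3.3] g 0.193 q [ 0.577  0.342  1.433 -0.     1.365 -0.941]
x y z [ 127.5  -57.8 -183.4] w [-7.71 44.97 -3.1 ] rows>= 5.3
x y z [  82.9  -62.6 -216.2] w [-7.71 44.97 -3.1 ] rows>= 5.3
```

View pics/s4c.png

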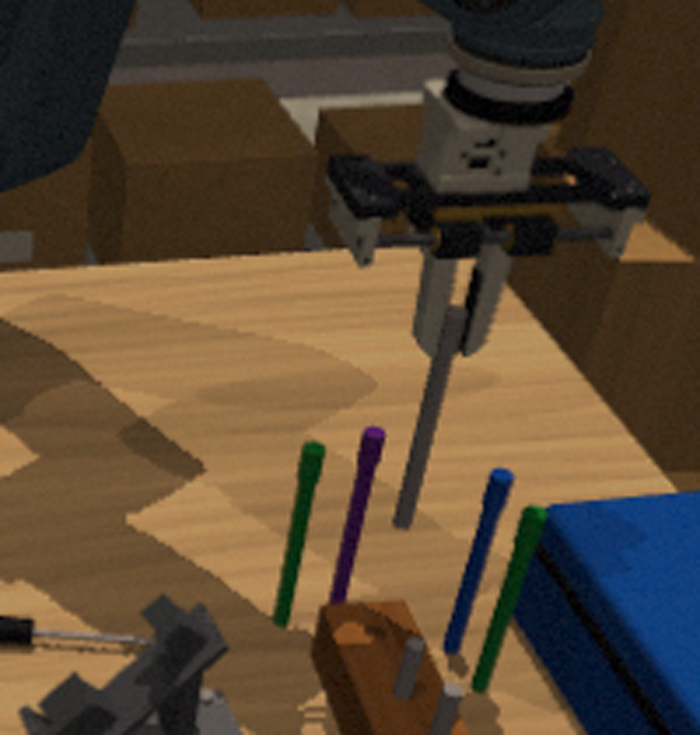

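Request:
{"method": "play_rows", "body": {"commands": [{"x":0,"y":-5,"z":-10,"wx":-1.3,"wy":7.5,"wz":-0.5},{"x":0,"y":-10,"z":-20,"wx":-2.6,"wy":15,"wz":-1},{"x":0,"y":-16,"z":-40,"wx":-3.9,"wy":22.5,"wz":-1.5},{"x":0,"y":-24,"z":-70,"wx":-5.2,"wy":30,"wz":-2},{"x":0,"y":-34,"z":-110,"wx":-6.5,"wy":37.5,"wz":-2.5},{"x":10,"y":-46,"z":-150,"wx":-7.7,"wy":45,"wz":-3.1},{"x":35,"y":-56,"z":-185,"wx":-7.7,"wy":45,"wz":-3.1},{"x":65,"y":-62.6,"z":-210,"wx":-7.7,"wy":45,"wz":-3.1},{"x":82.9,"y":-62.6,"z":-216.2,"wx":-7.7,"wy":45,"wz":-3.1},{"x":82.9,"y":-62.6,"z":-216.2,"wx":-7.7,"wy":45,"wz":-3.1}]}}

```text
t: 5.65
tcp_pos: [0.5139, 0.1371, 0.2237]
tool_rot: [-1.848, 1.699, 0.77]
ft_force: [-0.4, 1.3, -2.7]
gripper_width: 0.187
```

```bash
python3 - <<'E'
from h import *
s=st()
rel(VS+.060*VX+.02*VX+.08*VZ,RA)
c=snap("scene",5); crop(c,310,60,480,250,3.5,"s5c")
t=snap("top",5); crop(t,180,150,330,260,5,"t5c")
E
```

```text
t 5.65 tcp [513.9 137.1 223.7] F [-0.4  1.3 -2.7] g 0.187 q [ 0.512  0.524  1.59  -0.705  1.46  -0.908]
x y z [-4.5 -1.6 -2.5] w [ 0.23 -0.15 -0.36] rows>= 0.1
```

View pics/s5c.png

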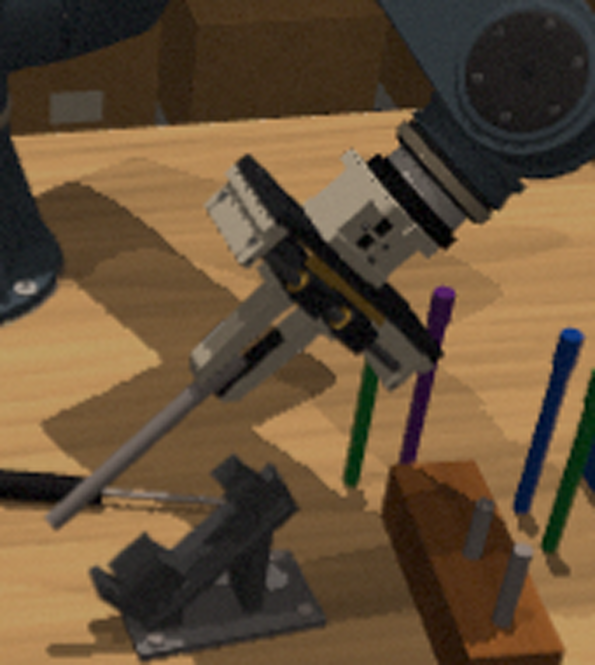

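View pics/t5c.png

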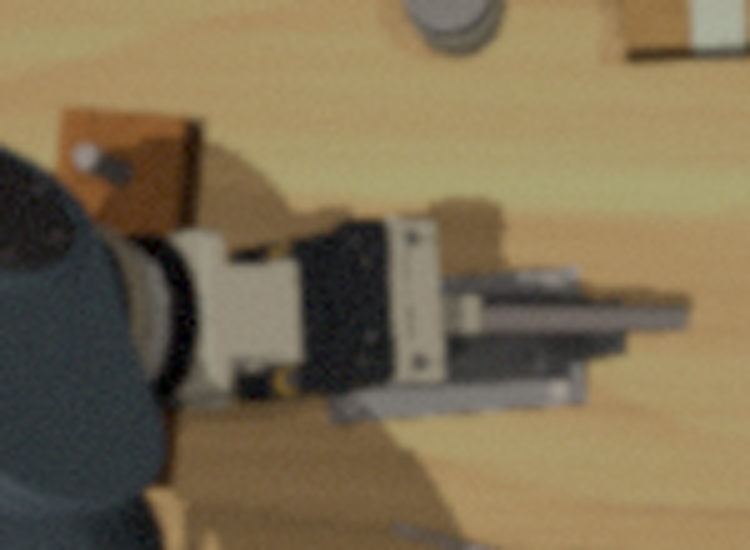

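```bash
python3 - <<'E'
from h import *
s=st(); c=load("scene",5);t=load("top",5)
Rm=R.from_rotvec(s["tool_rot"]).as_matrix(); 
for d in(.150,.06,.0): 
  f=s["tcp_pos"]+d*Rm[:,0]; print(d,f.round(4),((proj(c,f)-[310,60])*3.5).round(),((proj(t,f)-[180,150])*5).round())
print((VX@Rm).round(3),(VZ@Rm).round(3))
p,r=tri(c,np.array([53,520])/3.5+[310,60],t,np.array([686,310])/5+[180,150]); print(p,r)
for q in (VS-.09*VX+.02*VX+.08*VZ,): print("want foot",q)
E
```

```text
t 5.75 tcp [515.2 138.9 226.8] F [ 0.6  0.1 -2.4] g 0.188 q [ 0.514  0.521  1.585 -0.705  1.462 -0.909]
0.15 [0.5243 0.0331 0.1208] [[ 54. 521.]] [[677. 312.]]
0.06 [0.5188 0.0966 0.1844] [[145. 439.]] [[551. 313.]]
0.0 [0.5152 0.1389 0.2268] [[209. 382.]] [[459. 314.]]
[-1.     0.002 -0.001] [ 0.001  0.001 -1.   ]
[0.52570725 0.02997262 0.12362166] [np.float64(0.0018727608548537952), np.float64(0.0018727608548538069)]
want foot [0.52479745 0.03304764 0.12257107]
```

Request:
{"method": "play_rows", "body": {"commands": [{"x":3,"y":0,"z":20,"wx":0,"wy":0,"wz":0},{"x":8,"y":0,"z":45,"wx":0,"wy":0,"wz":0},{"x":12,"y":0,"z":62,"wx":0,"wy":0,"wz":0},{"x":12,"y":0,"z":70,"wx":0,"wy":0,"wz":0},{"x":12,"y":0,"z":70,"wx":0,"wy":0,"wz":0}]}}

```text
t: 6.25
tcp_pos: [0.5113, 0.1803, 0.168]
tool_rot: [-1.85, 1.693, 0.767]
ft_force: [-0.5, -0.3, -2.3]
gripper_width: 0.187
```

```bash
python3 - <<'E'
from h import *
s=st()
rel(VS+.060*VX+.005*VX+.0*VZ,RA)
c=snap("scene",6); crop(c,320,130,430,260,5,"s6c")
t=snap("top",6); crop(t,210,180,330,250,6,"t6c")
E
```

```text
t 6.25 tcp [511.3 180.3 168. ] F [-0.5 -0.3 -2.3] g 0.187 q [ 0.576  0.631  1.563 -0.684  1.429 -0.814]
x y z [ 1.6 -0.4  7.6] w [ 0.14 -0.1  -0.06] rows>= 0.2
```

View pics/s6c.png

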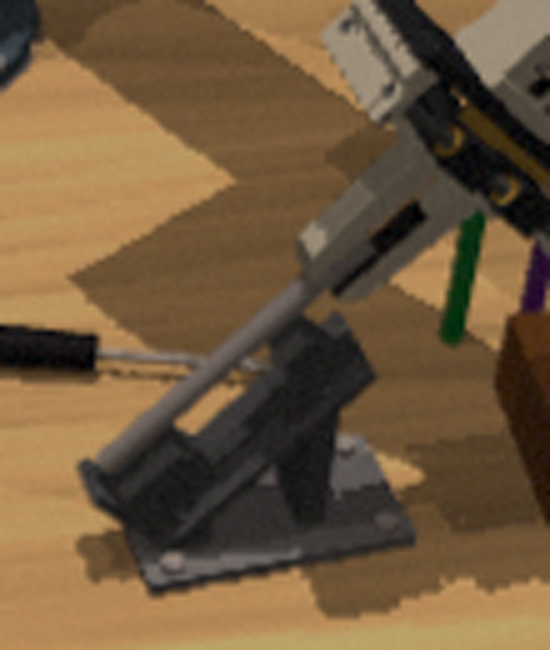

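View pics/t6c.png

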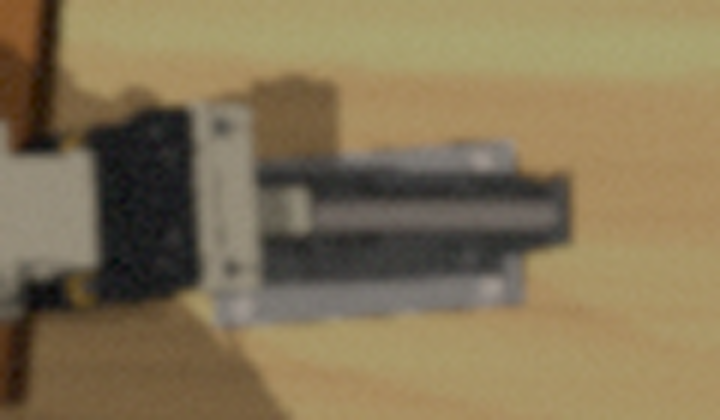

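Request:
{"method": "play_rows", "body": {"commands": [{"x":0,"y":0,"z":3,"wx":0,"wy":0,"wz":0},{"x":0,"y":0,"z":5,"wx":0,"wy":0,"wz":0},{"x":0,"y":0,"z":5,"wx":0,"wy":0,"wz":0}]}}

```text
t: 6.65
tcp_pos: [0.5112, 0.1829, 0.1653]
tool_rot: [-1.848, 1.693, 0.766]
ft_force: [0.1, 0.6, -2.6]
gripper_width: 0.19
```

```bash
python3 - <<'E'
from h import *
s=st()
rel(VS+.060*VX+.005*VX+.0*VZ,RA)
E
```

```text
t 6.65 tcp [511.2 182.9 165.3] F [ 0.1  0.6 -2.6] g 0.19 q [ 0.579  0.636  1.56  -0.682  1.428 -0.808]
x y z [ 1.6 -0.3  3.8] w [ 0.03 -0.06 -0.07] rows>= 0.1
```

Request:
{"method": "play_rows", "body": {"commands": [{"x":0,"y":0,"z":1,"wx":0,"wy":0,"wz":0},{"x":0,"y":0,"z":2,"wx":0,"wy":0,"wz":0},{"x":0,"y":0,"z":2,"wx":0,"wy":0,"wz":0}]}}

```text
t: 6.95
tcp_pos: [0.511, 0.1843, 0.1637]
tool_rot: [-1.848, 1.693, 0.766]
ft_force: [-0.6, 0.6, -3.8]
gripper_width: 0.186
```

Request:
{"method": "play_rows", "body": {"commands": [{"x":0,"y":0,"z":0.7,"wx":0,"wy":0,"wz":0},{"x":0,"y":0,"z":1.5,"wx":0,"wy":0,"wz":0},{"x":0,"y":0,"z":1.5,"wx":0,"wy":0,"wz":0}]}}

```text
t: 7.25
tcp_pos: [0.511, 0.1854, 0.1626]
tool_rot: [-1.848, 1.693, 0.766]
ft_force: [-1.2, -0.4, -3.3]
gripper_width: 0.189
```

```bash
python3 - <<'E'
from h import *
s=st()
rel(VS+.060*VX+.005*VX+.0*VZ,RA)
E
```

```text
t 7.25 tcp [511.  185.4 162.6] F [-1.2 -0.4 -3.3] g 0.189 q [ 0.583  0.642  1.557 -0.681  1.428 -0.805]
x y z [ 1.5 -0.3  0.2] w [ 0.05 -0.07 -0.07] rows>= 0.0
```

Request:
{"method": "play_rows", "body": {"commands": [{"x":0,"y":0,"z":0.7,"wx":0,"wy":0,"wz":0},{"x":0,"y":0,"z":1.3,"wx":0,"wy":0,"wz":0},{"x":0,"y":0,"z":1.3,"wx":0,"wy":0,"wz":0}]}}

```text
t: 7.55
tcp_pos: [0.5109, 0.1861, 0.1619]
tool_rot: [-1.849, 1.693, 0.765]
ft_force: [0.4, -2.3, -1.2]
gripper_width: 0.185
```

```bash
python3 - <<'E'
from h import *
s=st()
rel(VS+.060*VX+.005*VX+.0*VZ,RA)
c=snap("scene",7); crop(c,320,150,430,250,6,"s7c")
E
```

```text
t 7.55 tcp [510.9 186.1 161.9] F [ 0.4 -2.3 -1.2] g 0.185 q [ 0.584  0.644  1.556 -0.68   1.428 -0.803]
x y z [ 1.5 -0.3 -0.9] w [ 0.05 -0.1  -0.07] rows>= 0.0
```

View pics/s7c.png

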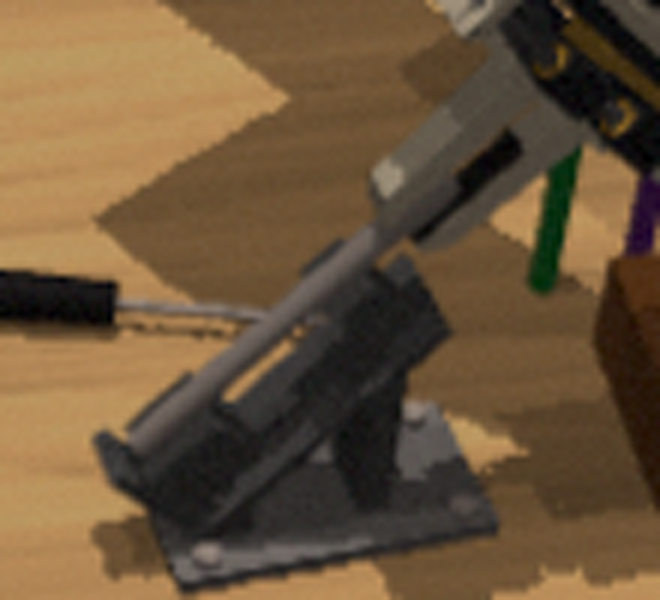

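Request:
{"method": "play_rows", "body": {"commands": [{"x":1,"y":0,"z":0.5,"wx":0,"wy":0,"wz":0},{"x":2,"y":0,"z":0.6,"wx":0,"wy":0,"wz":0},{"x":3,"y":0,"z":0.6,"wx":0,"wy":0,"wz":0},{"x":3,"y":0,"z":0.6,"wx":0,"wy":0,"wz":0}]}}

```text
t: 8.0
tcp_pos: [0.5109, 0.1843, 0.1594]
tool_rot: [-1.849, 1.694, 0.765]
ft_force: [-1.0, -2.8, 2.2]
gripper_width: 0.185
```

```bash
python3 - <<'E'
from h import *
s=st()
rel(VS+.060*VX+.005*VX+.0*VZ,RA); print("F along vx,vy,vz",s["ft_force"]@np.c_[VX,VY,VZ])
E
```

```text
t 8.0 tcp [510.9 184.3 159.4] F [-1.  -2.8  2.2] g 0.185 q [ 0.581  0.646  1.56  -0.682  1.422 -0.801]
x y z [-1.6 -0.4 -1.3] w [ 0.05 -0.11 -0.09] rows>= 0.0
F along vx,vy,vz [-0.36423006  1.19508874  3.42380823]
```

Request:
{"method": "play_rows", "body": {"commands": [{"x":0,"y":0,"z":0,"wx":0,"wy":0,"wz":0},{"x":0,"y":0,"z":0,"wx":0,"wy":0,"wz":0},{"x":0,"y":0,"z":0,"wx":0,"wy":0,"wz":0},{"x":0,"y":0,"z":0,"wx":0,"wy":0,"wz":0}], "grip": 0.2}}

```text
t: 8.4
tcp_pos: [0.5111, 0.1847, 0.1591]
tool_rot: [-1.848, 1.692, 0.766]
ft_force: [-0.0, -0.1, -0.3]
gripper_width: 0.399
```

Request:
{"method": "play_rows", "body": {"commands": [{"x":-10,"y":0,"z":0,"wx":0,"wy":0,"wz":0},{"x":-30,"y":0,"z":0,"wx":0,"wy":0,"wz":0},{"x":-60,"y":0,"z":0,"wx":0,"wy":0,"wz":0},{"x":-80,"y":0,"z":0,"wx":0,"wy":0,"wz":0},{"x":-80,"y":0,"z":0,"wx":0,"wy":0,"wz":0}]}}

```text
t: 8.9
tcp_pos: [0.5065, 0.2431, 0.2177]
tool_rot: [-1.849, 1.688, 0.765]
ft_force: [0.0, -1.1, -0.5]
gripper_width: 0.401
```

```bash
python3 - <<'E'
from h import *
s=st()
c=snap("scene",8); crop(c,320,130,450,250,5,"s8c")
RB=Rt(-VZ,VY); RB2=Rt(-VZ,-VY)
G=VS-.003*VX
for r in(RB,RB2):
    rel(G+(.10-.0188)*VZ,r)
E
```

```text
t 8.9 tcp [506.5 243.1 217.7] F [ 0.  -1.1 -0.5] g 0.401 q [ 0.66   0.627  1.427 -0.638  1.579 -0.84 ]
x y z [147.5   0.2 -83.2] w [-69.22 -69.28 -69.28] rows>= 14.0
x y z [147.5   0.2 -83.2] w [ 69.33 -69.3   69.3 ] rows>= 14.0
```

View pics/s8c.png

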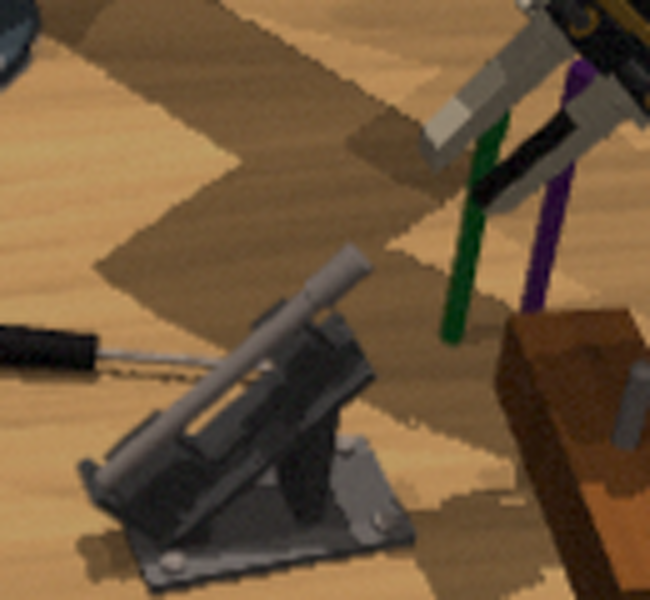

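```bash
cat > kin.py <<'E'
from h import *
from scipy.optimize import least_squares
D=[ # q, tcp, rotvec
([-1.2456,.3512,1.6523,0,1.1391,-.0846],[.21905,-.50419,.21819],[.9028,1.3764,-.9019]),
([-.095,-.089,1.956,0,1.274,-.615],[.3665,.0118,.2997],[-.408,1.532,.408]),
([.574,.424,1.569,0,1.151,-.936],[.464,.3555,.209],[-1.164,1.239,1.165]),
([.577,.48,1.613,0,1.048,-.941],[.4643,.358,.1601],[-1.17,1.233,1.17]),
([.577,.342,1.433,0,1.365,-.941],[.4642,.3578,.3116],[-1.17,1.232,1.17]),
([.512,.524,1.59,-.705,1.46,-.908],[.5139,.1371,.2237],[-1.848,1.699,.77]),
([.576,.631,1.563,-.684,1.429,-.814],[.5113,.1803,.168],[-1.85,1.693,.767]),
([.583,.642,1.557,-.681,1.428,-.805],[.511,.1854,.1626],[-1.848,1.693,.766]),
([.66,.627,1.427,-.638,1.579,-.84],[.5065,.2431,.2177],[-1.849,1.688,.765])]
def fk(q,p,s4,s6):
    a1,d1,L2,L3,e,L6,lat,c=p
    A=R.from_euler('z',q[0]); B=A*R.from_euler('y',q[1]+q[2]); 
    pos=A.apply([a1,-lat,d1])+ (A*R.from_euler('y',q[1])).apply([0,0,L2])+B.apply([e,0,L3])
    T=B*R.from_euler('z',s4*q[3])*R.from_euler('y',q[4])*R.from_euler('z',s6*q[5]+c)
    M=T.as_matrix(); pos=pos+L6*M[:,2]
    return pos,np.c_[M[:,2],M[:,0]*0+np.cross(M[:,0],M[:,2]),M[:,0]]
def fit():
    best=None
    for s4 in(1,-1):
        for s6 in(1,-1):
            for c in(0,1.57,3.14,-1.57):
                def f(p):
                    o=[]
                    for q,t,r in D:
                        P,M=fk(q,p,s4,s6); o+=list((P-t)*3); o+=list((M-R.from_rotvec(r).as_matrix()).ravel())
                    return o
                r=least_squares(f,[.1,.4,.4,.4,0,.3,-.047,c])
                if best is None or r.cost<best[0]: best=(r.cost,r.x,s4,s6,np.abs(r.fun).max())
    return best
LIM=np.array([[-2.75,2.75],[-.79,2.1],[.01,2.65],[-1.57,4.71],[.07,3.14],[-2.87,2.87]])
def ik(pos,Rg,b,q0):
    def f(q):
        P,M=fk(q,b[1],b[2],b[3]); return list((P-pos)*3)+list((M-Rg).ravel())
    return least_squares(f,np.clip(q0,LIM[:,0]+.01,LIM[:,1]-.01),bounds=(LIM[:,0],LIM[:,1]))
if __name__=="__main__":
    b=fit(); print(b)
    import pickle; pickle.dump(b,open("kin.pkl","wb"))
    from bench import manip
    q0=manip.sense()["joint_positions"]
    G=VS-.003*VX; H=G+(.1-.0188)*VZ
    for n,Rg in(("+VY",Rt(-VZ,VY)),("-VY",Rt(-VZ,-VY))):
        for q in(q0,[.1,.6,1.5,.8,1.2,1],[.1,.6,1.5,.8,1.2,-1],[.1,.6,1.5,.8,1.2,2.5],[.1,.6,1.5,.8,1.2,-2.5]):
            for nm,p in(("hov",H),("grasp",H-.1*VZ)):
                r=ik(p,Rg,b,np.array(q,float)); print(n,nm,round(r.cost,6),r.x.round(2))
    for n,Rg in(("+CY",Rt([0,0,-1],CY)),("-CY",Rt([0,0,-1],-CY))):
        for q in([-.2,.6,1.5,0,1.2,1],[-.2,.6,1.5,0,1.2,-1],[-.2,.6,1.5,0,1.2,2.5],[-.2,.6,1.5,0,1.2,-2.5]):
            r=ik(CS+[0,0,-.0188],Rg,b,np.array(q,float)); print(n,round(r.cost,6),r.x.round(2))
E
python3 kin.py
```

```text
(np.float64(7.02307203713927e-06), array([ 1.16561889e-04,  2.58367169e-01,  4.87234896e-01,  4.37546591e-01,
        4.02452978e-02,  2.77616871e-01, -4.65785375e-02,  3.14156712e+00]), 1, 1, np.float64(0.0010842760436346466))
+VY hov 0.423904 [ 0.13  0.33  1.65  0.44  1.16 -2.87]
+VY grasp 0.388677 [ 0.25  0.41  1.73  0.43  0.95 -2.87]
+VY hov 0.0 [-0.3   0.52  1.76  0.74  1.31  2.39]
+VY grasp 0.0 [-0.17  0.61  1.83  0.85  1.13  2.33]
+VY hov 0.423904 [ 0.13  0.33  1.65  0.44  1.16 -2.87]
+VY grasp 0.388677 [ 0.25  0.41  1.73  0.43  0.95 -2.87]
+VY hov 0.0 [-0.3   0.52  1.76  0.74  1.31  2.39]
+VY grasp 0.0 [-0.17  0.61  1.83  0.85  1.13  2.33]
+VY hov 0.423904 [ 0.13  0.33  1.65  0.44  1.16 -2.87]
+VY grasp 0.388677 [ 0.25  0.41  1.73  0.43  0.95 -2.87]
-VY hov 0.0 [-0.3   0.52  1.76  0.74  1.31 -0.75]
-VY grasp 0.0 [-0.17  0.61  1.83  0.85  1.13 -0.81]
-VY hov 0.0 [-0.3   0.52  1.76  0.74  1.31 -0.75]
-VY grasp 0.0 [-0.17  0.61  1.83  0.85  1.13 -0.81]
-VY hov 0.0 [-0.3   0.52  1.76  0.74  1.31 -0.75]
-VY grasp 0.0 [-0.17  0.61  1.83  0.85  1.13 -0.81]
-VY hov 0.0 [-0.3   0.52  1.76  0.74  1.31 -0.75]
-VY grasp 0.0 [-0.17  0.61  1.83  0.85  1.13 -0.81]
-VY hov 0.0 [-0.3   0.52  1.76  0.74  1.31 -0.75]
-VY grasp 0.0 [-0.17  0.61  1.83  0.85  1.13 -0.81]
+CY 0.0 [-0.33  0.58  1.85  0.    0.71  2.73]
+CY 0.077978 [-0.16  0.6   2.01 -0.48  0.45 -2.87]
+CY 0.0 [-0.33  0.58  1.85  0.    0.71  2.73]
+CY 0.077978 [-0.16  0.6   2.01 -0.48  0.45 -2.87]
-CY 0.0 [-0.33  0.58  1.85  0.    0.71 -0.41]
-CY 0.0 [-0.33  0.58  1.85  0.    0.71 -0.41]
-CY 0.0 [-0.33  0.58  1.85 -0.    0.71 -0.41]
-CY 0.0 [-0.33  0.58  1.85 -0.    0.71 -0.41]
```

```bash
cat > plan.py <<'E'
from kin import *
import pickle
from scipy.spatial.transform import Slerp
b=pickle.load(open("kin.pkl","rb"))
def seg(p0,R0,p1,R1,q,n=8):
    S=Slerp([0,1],R.from_matrix([R0,R1]))
    for i in range(1,n+1):
        f=i/n; r=ik(p0+(p1-p0)*f,S(f).as_matrix(),b,q); 
        print(round(f,2),(p0+(p1-p0)*f).round(3),round(r.cost,6),r.x.round(2),"dq",np.abs(r.x-q).max().round(2)); q=r.x
    return q
E
python3 - <<'E'
from plan import *
from bench import manip
s=manip.sense(); R0=R.from_rotvec(s["tool_rot"]).as_matrix(); p0=s["tcp_pos"]
RB=Rt(-VZ,-VY)
# yaw for down with j6=-.8 at mid position
pm=np.array([.51,.13,.33])
for yaw in np.arange(0,360,30):
    z=[np.cos(np.radians(yaw)),np.sin(np.radians(yaw)),0]; r=ik(pm,Rt([0,0,-1],z),b,s["joint_positions"]); print(yaw,round(r.cost,5),r.x.round(2))
print("direct"); seg(p0,R0,pm*0+VS-.003*VX+.16*VZ,RB,s["joint_positions"],14)
E
```

```text
0 0.0 [0.16 0.21 1.56 0.   1.37 0.16]
30 0.0 [ 0.16  0.21  1.56 -0.    1.37 -0.36]
60 0.0 [ 0.16  0.21  1.56  0.    1.37 -0.89]
90 0.0 [ 0.16  0.21  1.56  0.    1.37 -1.41]
120 0.0 [ 0.16  0.21  1.56  0.    1.37 -1.93]
150 0.0 [ 0.16  0.21  1.56 -0.    1.37 -2.46]
180 0.00522 [ 0.22  0.22  1.56 -0.04  1.37 -2.87]
210 0.16282 [ 0.48  0.18  1.68 -0.23  1.24 -2.87]
240 0.45395 [ 0.64  0.16  2.03 -0.61  0.82 -2.87]
270 0.56092 [ 0.24  0.26  2.33 -1.57  0.07 -2.87]
300 0.0 [ 0.16  0.21  1.56 -0.    1.37  1.21]
330 0.0 [ 0.16  0.21  1.56 -0.    1.37  0.68]
direct
0.07 [0.508 0.226 0.217] 0.0 [ 0.6   0.61  1.42 -0.55  1.58 -0.82] dq 0.09
0.14 [0.509 0.211 0.218] 0.0 [ 0.53  0.59  1.42 -0.45  1.57 -0.79] dq 0.09
0.21 [0.51  0.195 0.218] 0.0 [ 0.46  0.57  1.42 -0.36  1.56 -0.78] dq 0.09
0.29 [0.512 0.18  0.219] 0.0 [ 0.39  0.55  1.42 -0.26  1.55 -0.76] dq 0.09
0.36 [0.513 0.164 0.22 ] 0.0 [ 0.31  0.53  1.43 -0.17  1.54 -0.74] dq 0.09
0.43 [0.515 0.148 0.221] 0.0 [ 0.23  0.51  1.44 -0.07  1.53 -0.73] dq 0.1
0.5 [0.516 0.133 0.221] 0.0 [ 0.15  0.5   1.46  0.02  1.52 -0.73] dq 0.1
0.57 [0.517 0.117 0.222] 0.0 [ 0.07  0.49  1.48  0.12  1.51 -0.72] dq 0.1
0.64 [0.519 0.102 0.223] 0.0 [-0.01  0.48  1.51  0.21  1.5  -0.72] dq 0.1
0.71 [0.52  0.086 0.224] 0.0 [-0.09  0.47  1.53  0.31  1.49 -0.72] dq 0.1
0.79 [0.521 0.071 0.224] 0.0 [-0.16  0.47  1.56  0.4   1.48 -0.72] dq 0.09
0.86 [0.523 0.055 0.225] 0.0 [-0.24  0.46  1.6   0.5   1.47 -0.72] dq 0.09
0.93 [0.524 0.039 0.226] 0.0 [-0.32  0.47  1.63  0.59  1.47 -0.72] dq 0.09
1.0 [0.526 0.024 0.227] 0.0 [-0.39  0.47  1.67  0.68  1.46 -0.72] dq 0.09
```

```bash
python3 - <<'E'
h=[35,70,90,100,100,100,100,100,95,85,70,50]
for i in range(12):
    f=(i+1)/14; print('{"x": %.0f, "y": 0, "z": %.0f, "wx": %.1f, "wy": %.1f, "wz": %.1f},'%(147.5*f-.707*h[i],-162*f-.707*h[i],69.3*f,-69.3*f,69.3*f),end=" ")
E
```

```text
{"x": -14, "y": 0, "z": -36, "wx": 4.9, "wy": -4.9, "wz": 4.9}, {"x": -28, "y": 0, "z": -73, "wx": 9.9, "wy": -9.9, "wz": 9.9}, {"x": -32, "y": 0, "z": -98, "wx": 14.8, "wy": -14.8, "wz": 14.8}, {"x": -29, "y": 0, "z": -117, "wx": 19.8, "wy": -19.8, "wz": 19.8}, {"x": -18, "y": 0, "z": -129, "wx": 24.8, "wy": -24.8, "wz": 24.8}, {"x": -7, "y": 0, "z": -140, "wx": 29.7, "wy": -29.7, "wz": 29.7}, {"x": 3, "y": 0, "z": -152, "wx": 34.6, "wy": -34.6, "wz": 34.6}, {"x": 14, "y": 0, "z": -163, "wx": 39.6, "wy": -39.6, "wz": 39.6}, {"x": 28, "y": 0, "z": -171, "wx": 44.6, "wy": -44.6, "wz": 44.6}, {"x": 45, "y": 0, "z": -176, "wx": 49.5, "wy": -49.5, "wz": 49.5}, {"x": 66, "y": 0, "z": -177, "wx": 54.4, "wy": -54.4, "wz": 54.4}, {"x": 91, "y": 0, "z": -174, "wx": 59.4, "wy": -59.4, "wz": 59.4},
```

Request:
{"method": "play_rows", "body": {"commands": [{"x":-14,"y":0,"z":-36,"wx":4.9,"wy":-4.9,"wz":4.9},{"x":-28,"y":0,"z":-73,"wx":9.9,"wy":-9.9,"wz":9.9},{"x":-32,"y":0,"z":-98,"wx":14.8,"wy":-14.8,"wz":14.8},{"x":-29,"y":0,"z":-117,"wx":19.8,"wy":-19.8,"wz":19.8},{"x":-18,"y":0,"z":-129,"wx":24.8,"wy":-24.8,"wz":24.8},{"x":-7,"y":0,"z":-140,"wx":29.7,"wy":-29.7,"wz":29.7},{"x":3,"y":0,"z":-152,"wx":34.6,"wy":-34.6,"wz":34.6},{"x":14,"y":0,"z":-163,"wx":39.6,"wy":-39.6,"wz":39.6},{"x":28,"y":0,"z":-171,"wx":44.6,"wy":-44.6,"wz":44.6},{"x":45,"y":0,"z":-176,"wx":49.5,"wy":-49.5,"wz":49.5},{"x":66,"y":0,"z":-177,"wx":54.4,"wy":-54.4,"wz":54.4},{"x":91,"y":0,"z":-174,"wx":59.4,"wy":-59.4,"wz":59.4}], "grip": -0.1}}

```text
t: 10.15
tcp_pos: [0.5229, 0.053, 0.2741]
tool_rot: [0.238, 1.624, 0.728]
ft_force: [0.4, -0.3, -0.7]
gripper_width: 0.546
```

```bash
python3 - <<'E'
from h import *
s=st(); rel(VS-.003*VX+.081*VZ,Rt(-VZ,-VY))
c=snap("scene",9);t=snap("top",9)
# blank axis measurement: head-end centre & shank
crop(c,320,150,430,250,6,"s9c"); crop(t,230,180,330,245,7,"t9c")
E
```

```text
t 10.15 tcp [522.9  53.  274.1] F [ 0.4 -0.3 -0.7] g 0.546 q [-0.246  0.413  1.548  0.497  1.562 -0.666]
x y z [ 99.2 -38.5   8.6] w [ 9.56 -9.67  9.83] rows>= 2.1
```

View pics/s9c.png

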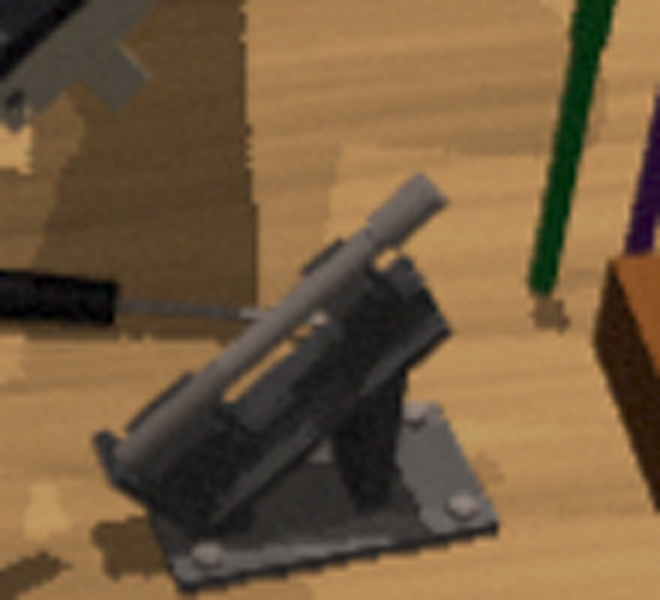

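View pics/t9c.png

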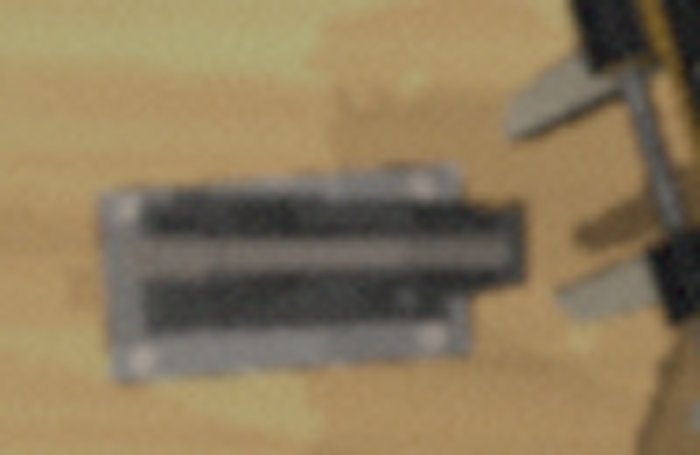

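```bash
python3 - <<'E'
from h import *
c=load("scene",9);t=load("top",9)
for d in(0,.004,.008):
    m=VS+d*VX-.0013*VZ
    print(d,"head end s",((proj(c,m+.09*VX)-[320,150]+.5)*6-.5).round(),"t",((proj(t,m+.09*VX)-[230,180]+.5)*7-.5).round(),"foot s",((proj(c,m-.09*VX)-[320,150]+.5)*6-.5).round(),"t",((proj(t,m-.09*VX)-[230,180]+.5)*7-.5).round(),"headbase s",((proj(c,m+.06*VX)-[320,150]+.5)*6-.5).round())
p,r=tri(c,(np.array([433,188])+.5)/6-.5+[320,150],t,(np.array([140,258])+.5)/7-.5+[230,180]); print(p,r,(p-VS)@np.c_[VX,VY,VZ])
E
```

```text
0 head end s [[440. 188.]] t [[130. 253.]] foot s [[130. 458.]] t [[493. 247.]] headbase s [[386. 236.]]
0.004 head end s [[447. 182.]] t [[121. 253.]] foot s [[137. 453.]] t [[486. 247.]] headbase s [[393. 229.]]
0.008 head end s [[455. 176.]] t [[112. 253.]] foot s [[143. 447.]] t [[479. 247.]] headbase s [[400. 223.]]
[0.5080557  0.19998237 0.17747486] [np.float64(0.000526862741650044), np.float64(0.0005268627416501008)] [0.08744715 0.00188604 0.00019855]
```

```bash
python3 - <<'E'
from h import *
rel(VS-.008*VX+.001*VY+.081*VZ,Rt(-VZ,-VY))
E
```

```text
x y z [ 98.1 -40.7   9.9] w [ 9.19 -9.94  9.73] rows>= 2.1
```

Request:
{"method": "play_rows", "body": {"commands": [{"x":25,"y":-12,"z":3,"wx":3,"wy":-3,"wz":3},{"x":50,"y":-24,"z":6,"wx":6,"wy":-6,"wz":6},{"x":75,"y":-35,"z":8,"wx":9,"wy":-9.5,"wz":9.5},{"x":98,"y":-40.7,"z":9.9,"wx":9.4,"wy":-9.9,"wz":9.8},{"x":98,"y":-40.7,"z":9.9,"wx":9.4,"wy":-9.9,"wz":9.8},{"x":98,"y":-40.7,"z":9.9,"wx":9.4,"wy":-9.9,"wz":9.8}]}}

```text
t: 10.85
tcp_pos: [0.5225, 0.0789, 0.1715]
tool_rot: [0.54, 1.515, 0.688]
ft_force: [0.3, -0.7, 0.3]
gripper_width: 0.553
```

```bash
python3 - <<'E'
from h import *
s=st(); rel(VS-.008*VX+.001*VY-.0188*VZ,Rt(-VZ,-VY))
c=snap("scene",10);t=snap("top",10)
crop(c,290,120,430,250,5,"s10c"); crop(t,230,160,350,260,6,"t10c")
E
```

```text
t 10.85 tcp [522.5  78.9 171.5] F [ 0.3 -0.7  0.3] g 0.553 q [-0.295  0.52   1.75   0.74   1.315 -0.756]
x y z [101.   -4.6  -2.5] w [ 0.53 -0.18  0.19] rows>= 2.0
```

View pics/s10c.png

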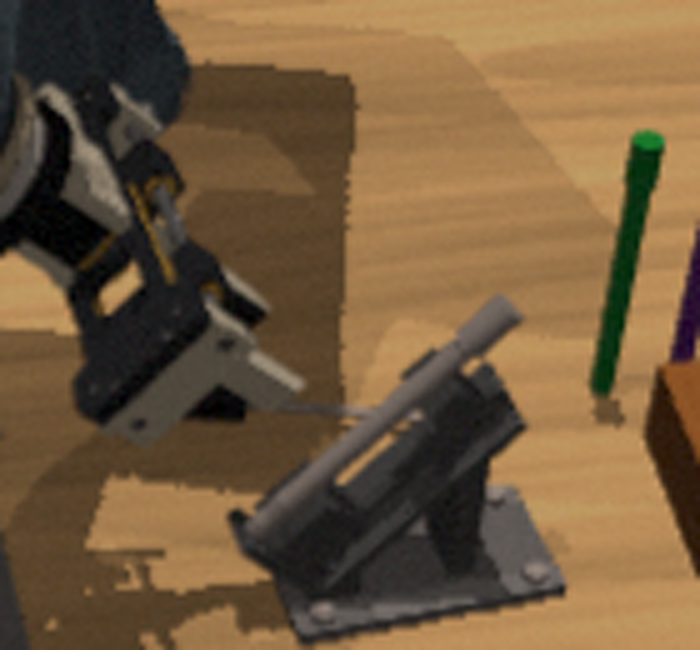

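View pics/t10c.png

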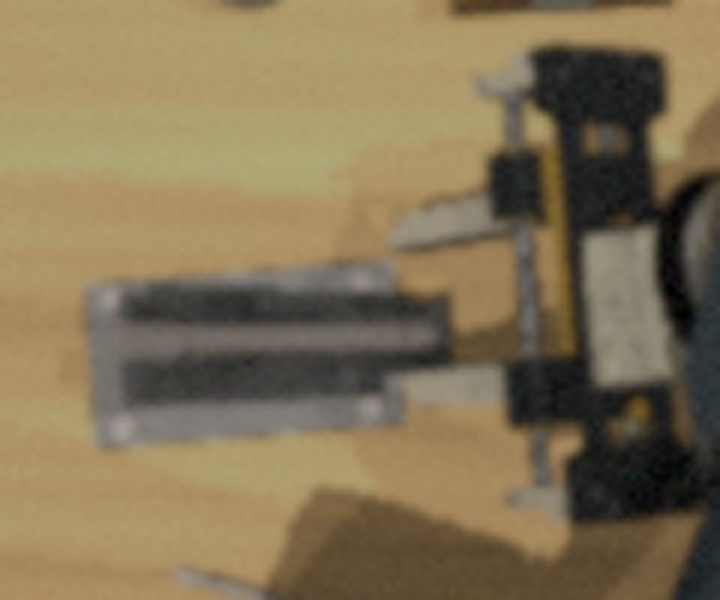

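```bash
python3 - <<'E'
from h import *
from bench import manip
s=manip.sense(); t=load("top",10);c=load("scene",10)
Rm=R.from_rotvec(s["tool_rot"]).as_matrix(); print(Rm.round(3))
for z in(0,.0255,-.0255):
  for x in (0,-.04): 
    p=s["tcp_pos"]+z*Rm[:,2]+x*Rm[:,0]; print(z,x,((proj(t,p)-[230,160]+.5)*6).round(),((proj(c,p)-[290,120]+.5)*5).round())
b=VS-.002*VX+.001*VY-.0013*VZ
print(((proj(t,b)-[230,160]+.5)*6).round(),((proj(t,b+.09*VX)-[230,160]+.5)*6).round())
print(cam(t)[1])
E
```

```text
[[-0.064 -0.073  0.995]
 [ 0.701  0.706  0.097]
 [-0.71   0.704  0.006]]
0 0 [[408. 311.]] [[274. 358.]]
0 -0.04 [[473. 302.]] [[220. 322.]]
0.0255 0 [[403. 252.]] [[290. 392.]]
0.0255 -0.04 [[468. 241.]] [[234. 355.]]
-0.0255 0 [[412. 371.]] [[259. 326.]]
-0.0255 -0.04 [[477. 363.]] [[205. 289.]]
[[279. 337.]] [[116. 339.]]
[0.44923946 0.02847406 1.36895208]
```

Request:
{"method": "play_rows", "body": {"commands": [{"x":20,"y":-4,"z":-2.5,"wx":0.5,"wy":0,"wz":0},{"x":45,"y":-4,"z":-2.5,"wx":0.5,"wy":0,"wz":0},{"x":65,"y":-4,"z":-2.5,"wx":0.5,"wy":0,"wz":0},{"x":70,"y":-4,"z":-2.5,"wx":0.5,"wy":0,"wz":0},{"x":70,"y":-4,"z":-2.5,"wx":0.5,"wy":0,"wz":0}]}}

```text
t: 11.45
tcp_pos: [0.5159, 0.1249, 0.1191]
tool_rot: [0.547, 1.518, 0.681]
ft_force: [-0.3, 0.5, 0.7]
gripper_width: 0.551
```

```bash
python3 - <<'E'
from h import *
s=st(); rel(VS-.008*VX+.001*VY-.0188*VZ,Rt(-VZ,-VY))
c=snap("scene",11);t=snap("top",11)
crop(c,290,120,430,250,5,"s11c"); crop(t,230,160,350,260,6,"t11c")
E
```

```text
t 11.45 tcp [515.9 124.9 119.1] F [-0.3  0.5  0.7] g 0.551 q [-0.217  0.585  1.81   0.811  1.186 -0.797]
x y z [31.  -0.7 -0.2] w [ 0.03 -0.12  0.17] rows>= 0.6
```

View pics/s11c.png

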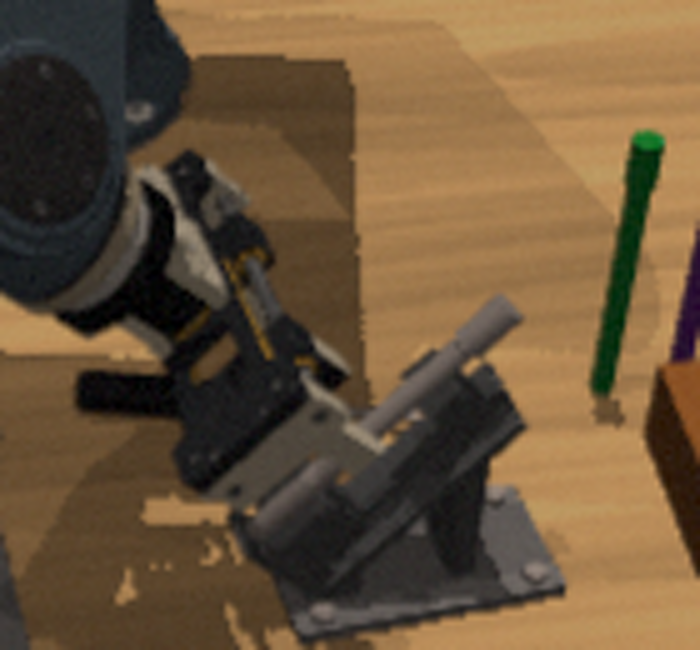

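View pics/t11c.png

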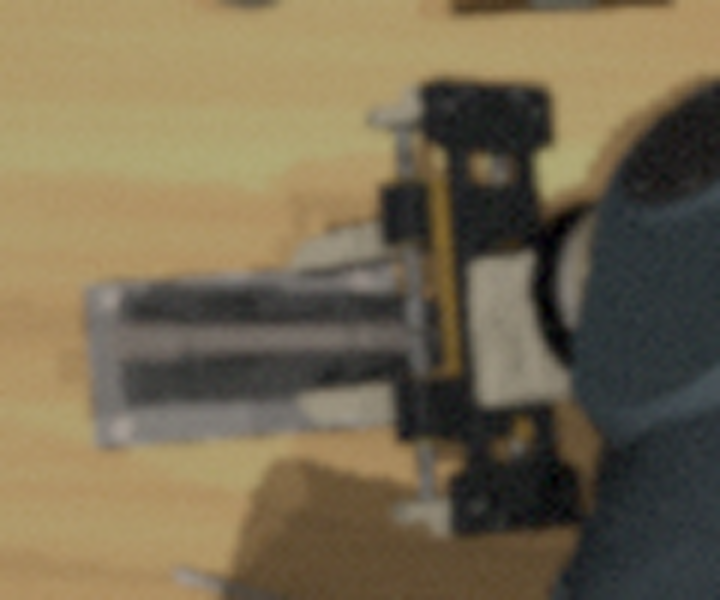

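Request:
{"method": "play_rows", "body": {"commands": [{"x":15,"y":-0.5,"z":0,"wx":0,"wy":0,"wz":0},{"x":26,"y":-0.5,"z":0,"wx":0,"wy":0,"wz":0},{"x":30,"y":-0.5,"z":0,"wx":0,"wy":0,"wz":0},{"x":30,"y":-0.5,"z":0,"wx":0,"wy":0,"wz":0}]}}

```text
t: 11.95
tcp_pos: [0.5133, 0.1461, 0.0962]
tool_rot: [0.549, 1.519, 0.681]
ft_force: [0.0, 0.5, 0.4]
gripper_width: 0.555
```

Request:
{"method": "play_rows", "body": {"commands": [{"x":0,"y":0,"z":0,"wx":0,"wy":0,"wz":0},{"x":0,"y":0,"z":0,"wx":0,"wy":0,"wz":0},{"x":0,"y":0,"z":0,"wx":0,"wy":0,"wz":0},{"x":0,"y":0,"z":0,"wx":0,"wy":0,"wz":0},{"x":0,"y":0,"z":0,"wx":0,"wy":0,"wz":0},{"x":0,"y":0,"z":0,"wx":0,"wy":0,"wz":0},{"x":0,"y":0,"z":0,"wx":0,"wy":0,"wz":0}], "grip": 1}}

```text
t: 12.65
tcp_pos: [0.5136, 0.1455, 0.0969]
tool_rot: [0.548, 1.518, 0.681]
ft_force: [-2.4, -2.1, 2.2]
gripper_width: 0.138
```

```bash
python3 - <<'E'
from h import *
s=st(); rel(VS-.008*VX+.001*VY-.0188*VZ,Rt(-VZ,-VY)); print(s["ft_force"]@np.c_[VX,VY,VZ])
c=snap("scene",12)
crop(c,290,120,430,250,5,"s12c")
E
```

```text
t 12.65 tcp [513.6 145.5  96.9] F [-2.4 -2.1  2.2] g 0.138 q [-0.18   0.618  1.828  0.848  1.134 -0.818]
x y z [0.8 0.3 0.2] w [-0.04 -0.12  0.15] rows>= 0.0
[0.28275431 2.53337268 2.89742716]
```

View pics/s12c.png

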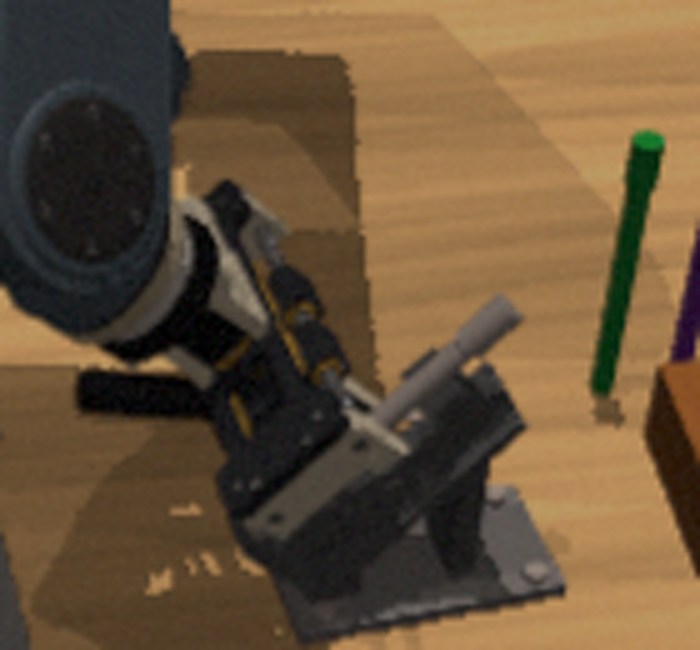

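Request:
{"method": "play_rows", "body": {"commands": [{"x":-8,"y":0,"z":0,"wx":0,"wy":0,"wz":0},{"x":-25,"y":0,"z":0,"wx":0,"wy":0,"wz":0},{"x":-50,"y":0,"z":0,"wx":0,"wy":0,"wz":0},{"x":-80,"y":0,"z":0,"wx":0,"wy":0,"wz":0},{"x":-100,"y":0,"z":0,"wx":0,"wy":0,"wz":0},{"x":-100,"y":0,"z":0,"wx":0,"wy":0,"wz":0}]}}

```text
t: 13.3
tcp_pos: [0.5216, 0.0728, 0.1698]
tool_rot: [0.547, 1.514, 0.678]
ft_force: [0.7, 0.5, -3.3]
gripper_width: 0.142
```

```bash
python3 - <<'E'
from plan import *
from bench import manip
s=st(); RC=Rt([0,0,-1],-CY); T=CS-.002*CU+np.array([0,0,-.0188])
rel(T+[0,0,.12],RC)
seg(s["tcp_pos"],R.from_rotvec(s["tool_rot"]).as_matrix(),T+[0,0,.12],RC,s["joint_positions"],4)
c=snap("scene",13); crop(c,250,100,430,250,4.4,"s13c")
E
```

```text
t 13.3 tcp [521.6  72.8 169.8] F [ 0.7  0.5 -3.3] g 0.142 q [-0.307  0.521  1.754  0.738  1.313 -0.757]
x y z [-127.6 -155.3  -30.7] w [  0.67  -0.15 -44.72] rows>= 5.2
0.25 [0.518 0.022 0.165] 0.0 [-0.33  0.47  1.75  0.57  1.24 -0.69] dq 0.17
0.5 [ 0.515 -0.028  0.161] 0.0 [-0.34  0.43  1.75  0.39  1.15 -0.61] dq 0.18
0.75 [ 0.512 -0.079  0.156] 0.0 [-0.34  0.4   1.76  0.2   1.07 -0.52] dq 0.19
1.0 [ 0.508 -0.129  0.151] 0.0 [-0.34  0.39  1.78 -0.    0.97 -0.41] dq 0.2
```

View pics/s13c.png

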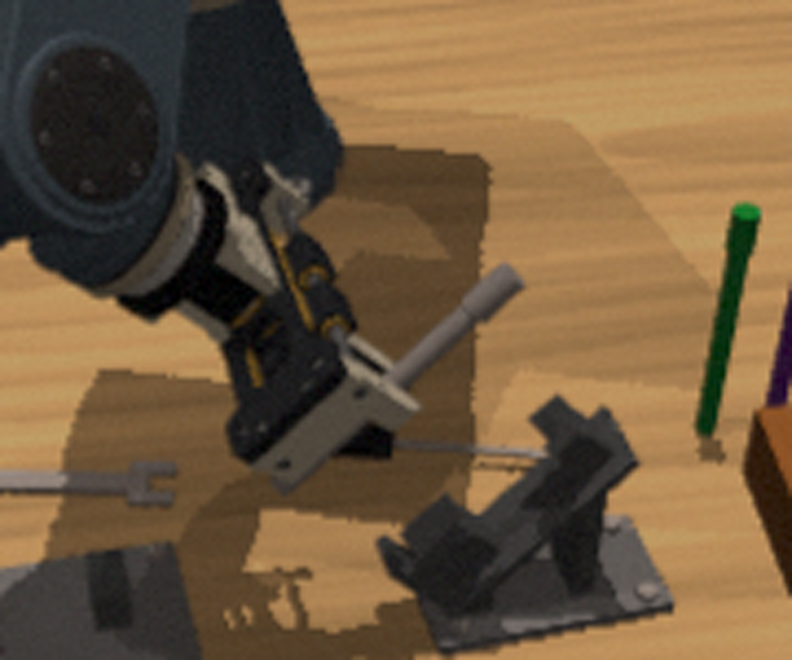

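Request:
{"method": "play_rows", "body": {"commands": [{"x":-21,"y":-25,"z":-5,"wx":0.1,"wy":0,"wz":-7.5},{"x":-42,"y":-50,"z":-10,"wx":0.2,"wy":0,"wz":-15},{"x":-64,"y":-77,"z":-15,"wx":0.3,"wy":0,"wz":-22.5},{"x":-85,"y":-104,"z":-20,"wx":0.4,"wy":0,"wz":-30},{"x":-106,"y":-130,"z":-25,"wx":0.5,"wy":0,"wz":-37.5},{"x":-127.6,"y":-155.3,"z":-30.7,"wx":0.6,"wy":0,"wz":-44.7},{"x":-127.6,"y":-155.3,"z":-30.7,"wx":0.6,"wy":0,"wz":-44.7},{"x":-127.6,"y":-155.3,"z":-30.7,"wx":0.6,"wy":0,"wz":-44.7}]}}

```text
t: 14.15
tcp_pos: [0.5069, -0.1255, 0.1481]
tool_rot: [-0.059, 1.577, 0.067]
ft_force: [0.2, 0.1, -3.0]
gripper_width: 0.143
```

```bash
python3 - <<'E'
from h import *
s=st(); RC=Rt([0,0,-1],-CY); T=CS-.002*CU+np.array([0,0,-.0188])
rel(T+[0,0,.02],RC)
Rm=R.from_rotvec(s["tool_rot"]).as_matrix(); g=s["tcp_pos"]-.0188*Rm[:,0]
c=snap("scene",14);t=snap("top",14); crop(c,170,130,330,290,4,"s14c"); crop(t,310,160,460,270,5,"t14c")
for d in(-.084,.096,.066): p=g+d*Rm[:,1]; print(d,p.round(4),((proj(c,p)-[170,130]+.5)*4).round(),((proj(t,p)-[310,160]+.5)*5).round())
E
```

```text
t 14.15 tcp [ 506.9 -125.5  148.1] F [ 0.2  0.1 -3. ] g 0.143 q [-0.333  0.392  1.786  0.003  0.972 -0.415]
x y z [96.9 -4.4  1.9] w [ 0.26 -0.4  -0.34] rows>= 1.9
-0.084 [ 0.5138 -0.2093  0.1664] [[217. 290.]] [[501. 288.]]
0.096 [ 0.4994 -0.0299  0.1675] [[516. 244.]] [[151. 310.]]
0.066 [ 0.5018 -0.0598  0.1673] [[468. 252.]] [[209. 306.]]
```

View pics/s14c.png

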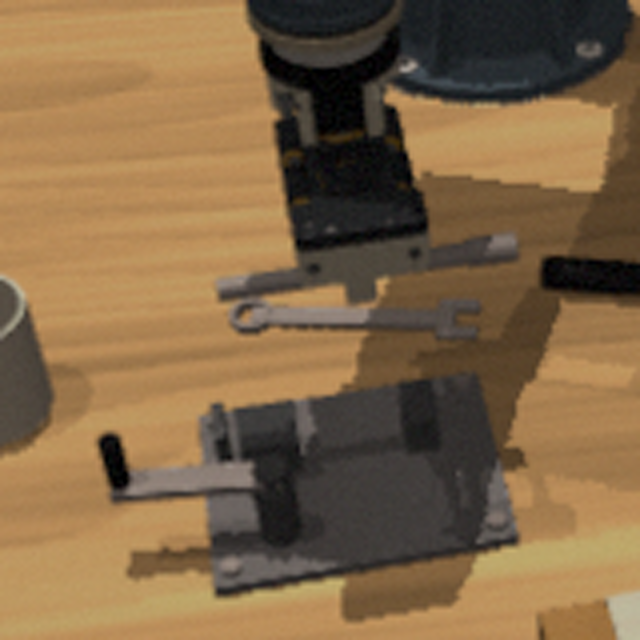

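View pics/t14c.png

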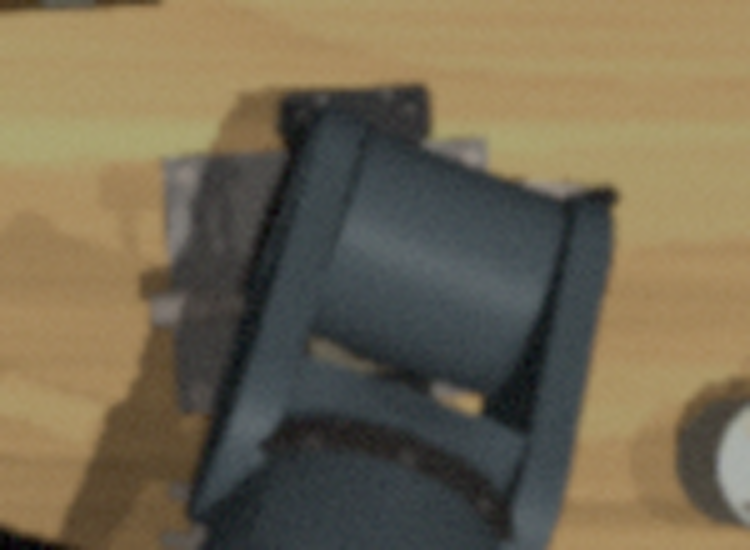

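Request:
{"method": "play_rows", "body": {"commands": [{"x":30,"y":-3,"z":1.5,"wx":0.2,"wy":-0.4,"wz":-0.3},{"x":60,"y":-3.5,"z":1.9,"wx":0.2,"wy":-0.4,"wz":-0.3},{"x":85,"y":-3.5,"z":1.9,"wx":0.2,"wy":-0.4,"wz":-0.3},{"x":95,"y":-3.5,"z":1.9,"wx":0.2,"wy":-0.4,"wz":-0.3},{"x":95,"y":-3.5,"z":1.9,"wx":0.2,"wy":-0.4,"wz":-0.3}]}}

```text
t: 14.75
tcp_pos: [0.5085, -0.1294, 0.0527]
tool_rot: [-0.061, 1.571, 0.059]
ft_force: [0.7, 0.2, -1.9]
gripper_width: 0.139
```

```bash
python3 - <<'E'
from h import *
s=st(); RC=Rt([0,0,-1],-CY); T=CS-.002*CU+np.array([0,0,-.0188])
rel(T,RC)
c=snap("scene",15); crop(c,190,180,310,290,6,"s15c")
E
```

```text
t 14.75 tcp [ 508.5 -129.4   52.7] F [ 0.7  0.2 -1.9] g 0.139 q [-0.337  0.542  1.842 -0.002  0.759 -0.412]
x y z [21.5  0.2  0. ] w [ 0.05 -0.06  0.05] rows>= 0.4
```

View pics/s15c.png

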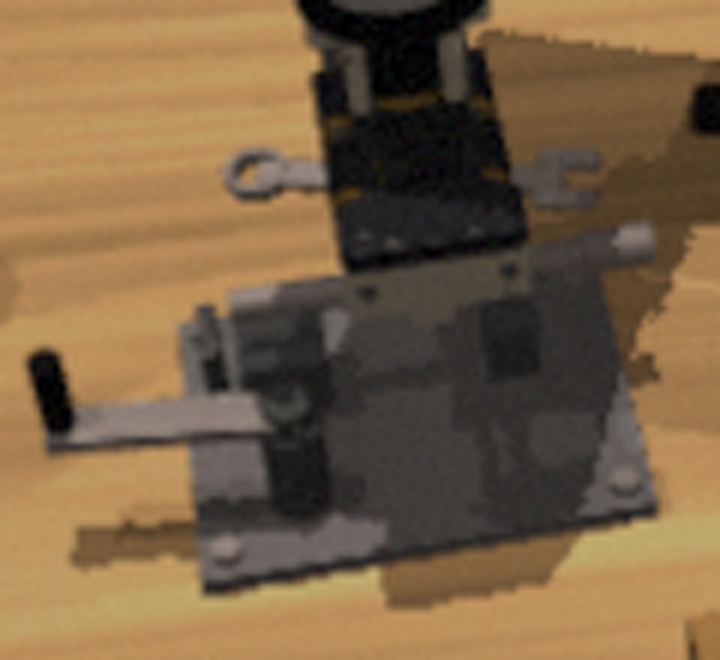

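Request:
{"method": "play_rows", "body": {"commands": [{"x":6,"y":0,"z":0,"wx":0,"wy":0,"wz":0},{"x":12,"y":0,"z":0,"wx":0,"wy":0,"wz":0},{"x":16,"y":0,"z":0,"wx":0,"wy":0,"wz":0},{"x":16,"y":0,"z":0,"wx":0,"wy":0,"wz":0}]}}

```text
t: 15.2
tcp_pos: [0.5088, -0.1298, 0.0373]
tool_rot: [-0.062, 1.569, 0.058]
ft_force: [-0.2, -0.4, -3.1]
gripper_width: 0.142
```

Request:
{"method": "play_rows", "body": {"commands": [{"x":1,"y":0,"z":0,"wx":0,"wy":0,"wz":0},{"x":2,"y":0,"z":0,"wx":0,"wy":0,"wz":0},{"x":3,"y":0,"z":0,"wx":0,"wy":0,"wz":0},{"x":3,"y":0,"z":0,"wx":0,"wy":0,"wz":0}]}}

```text
t: 15.6
tcp_pos: [0.5091, -0.13, 0.0348]
tool_rot: [-0.062, 1.569, 0.058]
ft_force: [-1.4, -0.8, -0.3]
gripper_width: 0.142
```

```bash
python3 - <<'E'
from h import *
s=st(); RC=Rt([0,0,-1],-CY); T=CS-.002*CU+np.array([0,0,-.0188])
rel(T,RC)
c=snap("scene",16); crop(c,190,180,310,290,6,"s16c")
E
```

```text
t 15.6 tcp [ 509.1 -130.    34.8] F [-1.4 -0.8 -0.3] g 0.142 q [-0.338  0.573  1.847 -0.003  0.719 -0.412]
x y z [ 3.6  0.8 -0.6] w [0.06 0.07 0.15] rows>= 0.1
```

View pics/s16c.png

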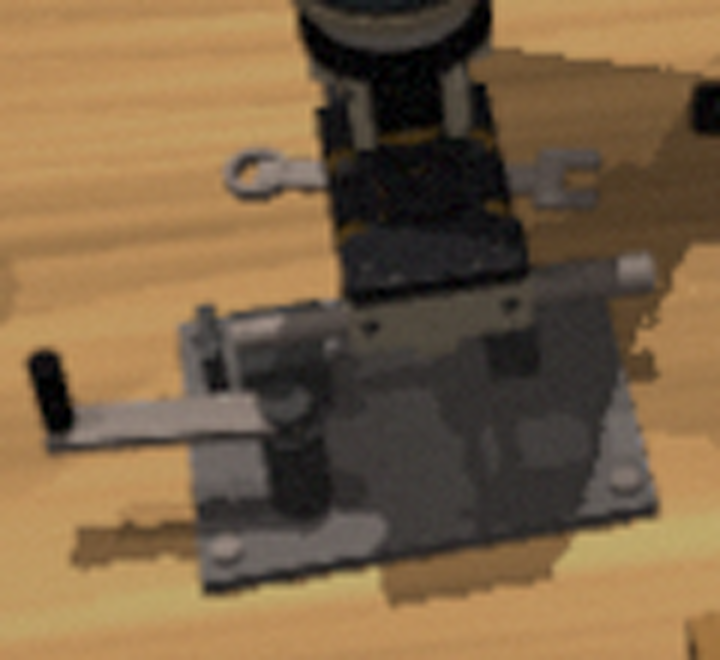

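Request:
{"method": "play_rows", "body": {"commands": [{"x":0.5,"y":0,"z":-0.8,"wx":0,"wy":0,"wz":0},{"x":1,"y":0,"z":-1.5,"wx":0,"wy":0,"wz":0},{"x":1,"y":0,"z":-1.5,"wx":0,"wy":0,"wz":0}]}}

```text
t: 15.95
tcp_pos: [0.5075, -0.13, 0.0335]
tool_rot: [-0.062, 1.569, 0.058]
ft_force: [-1.1, -0.0, -2.6]
gripper_width: 0.14
```

```bash
python3 - <<'E'
from h import *
s=st(); print(s["moment"]); rel(CS-.002*CU+np.array([0,0,-.0188]),Rt([0,0,-1],-CY))
E
```

```text
t 15.95 tcp [ 507.5 -130.    33.5] F [-1.1 -0.  -2.6] g 0.14 q [-0.339  0.574  1.852 -0.003  0.714 -0.413]
[-0.1070021  -0.10858747 -0.04828894]
x y z [2.3 0.8 1. ] w [0.05 0.07 0.15] rows>= 0.1
```

Contact reduced after the lateral shift; continue down gently.

Request:
{"method": "play_rows", "body": {"commands": [{"x":0.7,"y":0,"z":-0.4,"wx":0,"wy":0,"wz":0},{"x":1.4,"y":0,"z":-0.4,"wx":0,"wy":0,"wz":0},{"x":1.4,"y":0,"z":-0.4,"wx":0,"wy":0,"wz":0}]}}

```text
t: 16.25
tcp_pos: [0.5075, -0.1301, 0.0331]
tool_rot: [-0.062, 1.568, 0.058]
ft_force: [-3.4, 1.5, 9.5]
gripper_width: 0.14
```

```bash
python3 - <<'E'
from h import *
s=st(); print(s["moment"]); rel(CS-.002*CU+np.array([0,0,-.0188]),Rt([0,0,-1],-CY))
E
```

```text
t 16.25 tcp [ 507.5 -130.1   33.1] F [-3.4  1.5  9.5] g 0.14 q [-0.339  0.574  1.852 -0.003  0.712 -0.413]
[ 0.21413347  0.39986962 -0.03062678]
x y z [1.9 0.8 1. ] w [0.05 0.11 0.16] rows>= 0.0
```

Request:
{"method": "play_rows", "body": {"commands": [{"x":0,"y":0,"z":-0.7,"wx":0,"wy":0,"wz":0},{"x":0,"y":0,"z":-0.7,"wx":0,"wy":0,"wz":0}]}}

```text
t: 16.45
tcp_pos: [0.5075, -0.1302, 0.0331]
tool_rot: [-0.062, 1.566, 0.058]
ft_force: [1.1, 2.2, 6.5]
gripper_width: 0.141
```

```bash
python3 - <<'E'
from h import *
s=st(); print(s["moment"])
c=snap("scene",17); crop(c,190,180,310,290,6,"s17c")
E
```

```text
t 16.45 tcp [ 507.5 -130.2   33.1] F [1.1 2.2 6.5] g 0.141 q [-0.339  0.574  1.853 -0.002  0.71  -0.414]
[ 0.42717245 -0.3387524  -0.01479342]
```

View pics/s17c.png

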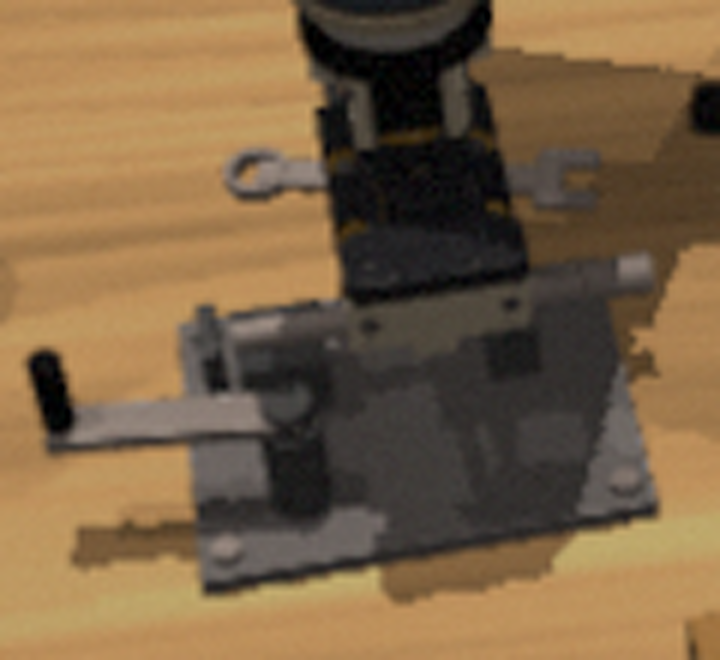

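Request:
{"method": "play_rows", "body": {"commands": [{"x":0,"y":0,"z":0,"wx":0,"wy":0,"wz":0},{"x":0,"y":0,"z":0,"wx":0,"wy":0,"wz":0},{"x":0,"y":0,"z":0,"wx":0,"wy":0,"wz":0},{"x":0,"y":0,"z":0,"wx":0,"wy":0,"wz":0},{"x":0,"y":0,"z":0,"wx":0,"wy":0,"wz":0}], "grip": 0}}

```text
t: 17.0
tcp_pos: [0.5064, -0.1301, 0.0322]
tool_rot: [-0.062, 1.569, 0.058]
ft_force: [-1.0, 0.3, -0.3]
gripper_width: 0.488
```

Request:
{"method": "play_rows", "body": {"commands": [{"x":-10,"y":0,"z":0,"wx":0,"wy":0,"wz":0},{"x":-35,"y":0,"z":0,"wx":0,"wy":0,"wz":0},{"x":-70,"y":0,"z":0,"wx":0,"wy":0,"wz":0},{"x":-110,"y":0,"z":0,"wx":0,"wy":0,"wz":0},{"x":-130,"y":0,"z":0,"wx":0,"wy":0,"wz":0},{"x":-130,"y":0,"z":0,"wx":0,"wy":0,"wz":0}]}}

```text
t: 17.6
tcp_pos: [0.5076, -0.1303, 0.1657]
tool_rot: [-0.064, 1.563, 0.056]
ft_force: [-0.1, -0.8, -0.7]
gripper_width: 0.504
```

```bash
python3 - <<'E'
from plan import *
from bench import manip
s=st()
c=snap("scene",18);t=snap("top",18); crop(c,190,190,310,290,6,"s18c"); crop(t,330,170,450,260,6,"t18c")
Hd=np.array([.569,-.280,0])
# tool z orientation options for handle: jaws perpendicular to motion? print IK
PV=CS-.065*CU-.06*CY; print("pivot",PV, np.hypot(*(Hd-PV)[:2]))
a=(Hd-PV); print("angle", np.degrees(np.arctan2(a@CY,-(a@CU))))
for yaw in range(0,180,30):
    z=[np.cos(np.radians(yaw)),np.sin(np.radians(yaw)),0]
    for sg in(1,-1):
        r=ik(np.array([.569,-.28,.073]),Rt([0,0,-1],np.array(z)*sg),b,s["joint_positions"]); print(yaw,sg,round(r.cost,5),r.x.round(2))
E
```

```text
t 17.6 tcp [ 507.6 -130.3  165.7] F [-0.1 -0.8 -0.7] g 0.504 q [-0.339  0.364  1.778 -0.002  0.992 -0.414]
pivot [ 0.5730335 -0.1874815  0.05     ] 0.09260638187781664
angle 6.826475139724512
0 1 0.0 [-0.53  0.67  1.53  0.    0.94 -0.53]
0 -1 0.16589 [-0.33  0.65  1.83 -0.56  0.54 -2.87]
30 1 0.0 [-0.53  0.67  1.53  0.    0.94 -1.05]
30 -1 0.0 [-0.53  0.67  1.53 -0.    0.94  2.09]
60 1 0.0 [-0.53  0.67  1.53  0.    0.94 -1.58]
60 -1 0.0 [-0.53  0.67  1.53  0.    0.94  1.56]
90 1 0.0 [-0.53  0.67  1.53  0.    0.94 -2.1 ]
90 -1 0.0 [-0.53  0.67  1.53 -0.    0.94  1.04]
120 1 0.0 [-0.53  0.67  1.53 -0.    0.94 -2.63]
120 -1 0.0 [-0.53  0.67  1.53 -0.    0.94  0.52]
150 1 0.02607 [-0.43  0.67  1.56 -0.14  0.9  -2.87]
150 -1 0.0 [-0.53  0.67  1.53 -0.    0.94 -0.01]
```

View pics/s18c.png

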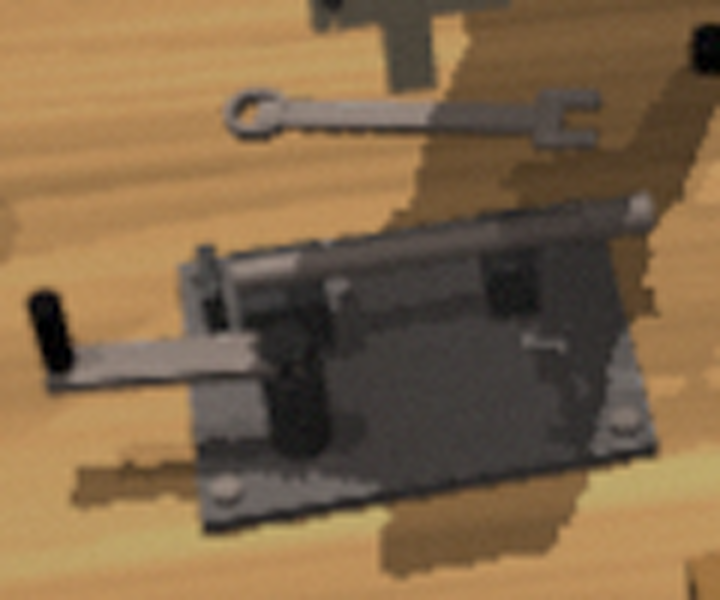

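View pics/t18c.png

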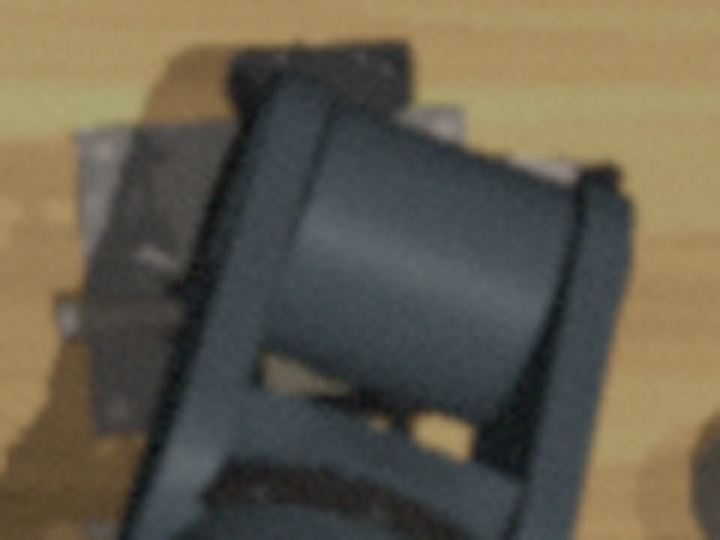

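```bash
python3 - <<'E'
from h import *
s=st(); c=load("scene",18)
cs=CS+[-.0015,0,0]
for d in(0,.004,.008,.012): print(d,((proj(c,cs+(d-.09)*CU)-[190,190]+.5)*6).round(),((proj(c,cs+(d+.09)*CU)-[190,190]+.5)*6).round())
h=(np.array([41,297])+.5)/6-.5+[190,190]; h2=(np.array([60,368])+.5)/6-.5+[190,190]
print("handle",onz(c,h,.104),onz(c,h2,.067))
th=.1; Rz=R.from_euler('z',-th).as_matrix()
rel([.569,-.280,.135],Rz@Rt([0,0,-1],-CY))
E
```

```text
t 17.7 tcp [ 506.1 -129.7  162.2] F [-0.2 -0.5 -0.1] g 0.499 q [-0.339  0.368  1.781 -0.002  0.99  -0.414]
0 [[227. 280.]] [[645. 214.]]
0.004 [[237. 279.]] [[654. 212.]]
0.008 [[246. 277.]] [[663. 211.]]
0.012 [[256. 276.]] [[672. 209.]]
handle [[ 0.5651926  -0.28155827  0.104     ]] [[ 0.56967844 -0.28056994  0.067     ]]
x y z [  27.7 -154.6   51.2] w [5.78 0.09 0.15] rows>= 3.3
```

Request:
{"method": "play_rows", "body": {"commands": [{"x":0,"y":-30,"z":10,"wx":1,"wy":0,"wz":0},{"x":5,"y":-70,"z":22,"wx":2.5,"wy":0,"wz":0},{"x":10,"y":-110,"z":36,"wx":4,"wy":0,"wz":0},{"x":20,"y":-145,"z":47,"wx":5.8,"wy":0,"wz":0},{"x":27,"y":-155,"z":50.2,"wx":5.8,"wy":0,"wz":0},{"x":27,"y":-155,"z":50.2,"wx":5.8,"wy":0,"wz":0}], "grip": 0.3}}

```text
t: 18.3
tcp_pos: [0.5672, -0.2808, 0.133]
tool_rot: [0.02, 1.573, -0.02]
ft_force: [-0.7, 0.5, -0.6]
gripper_width: 0.348
```

```bash
python3 - <<'E'
from h import *
s=st(); Rz=R.from_euler('z',-.1).as_matrix()
rel([.568,-.2805,.074],Rz@Rt([0,0,-1],-CY))
c=snap("scene",19); crop(c,150,150,310,290,5,"s19c"); t=snap("top",19); crop(t,370,160,490,260,6,"t19c")
print(((proj(c,s["tcp_pos"])-[150,150]+.5)*5).round(),((proj(c,[.568,-.2805,.104])-[150,150]+.5)*5).round())
E
```

```text
t 18.3 tcp [ 567.2 -280.8  133. ] F [-0.7  0.5 -0.6] g 0.348 q [-0.533  0.592  1.499 -0.002  1.053 -0.506]
x y z [58.9  0.3  1. ] w [-0.07 -0.13  0.03] rows>= 1.2
[[224. 408.]] [[237. 452.]]
```

View pics/s19c.png

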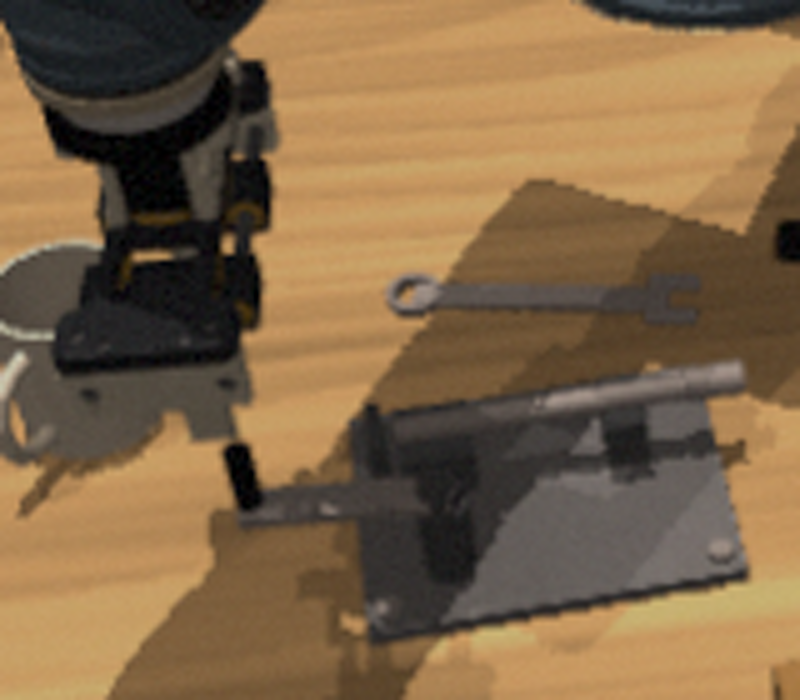

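View pics/t19c.png

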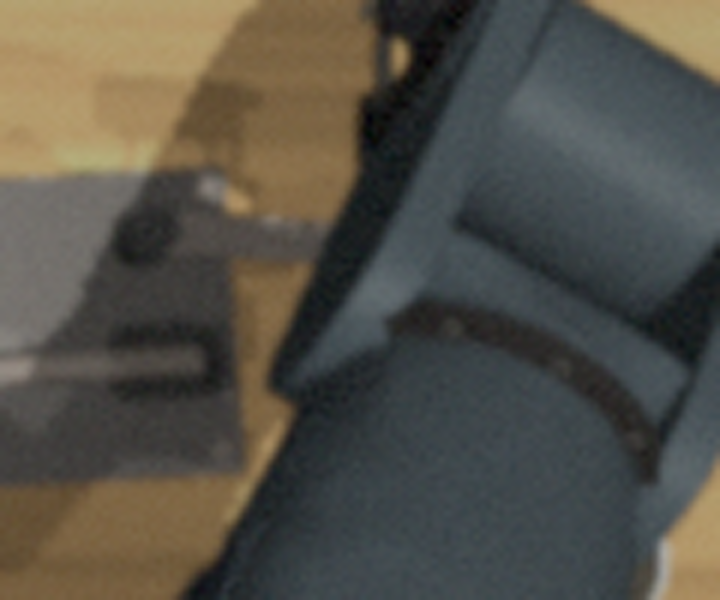

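Request:
{"method": "play_rows", "body": {"commands": [{"x":20,"y":0.3,"z":1,"wx":0,"wy":0,"wz":0},{"x":40,"y":0.3,"z":1,"wx":0,"wy":0,"wz":0},{"x":54,"y":0.3,"z":1,"wx":0,"wy":0,"wz":0},{"x":58,"y":0.3,"z":1,"wx":0,"wy":0,"wz":0},{"x":58,"y":0.3,"z":1,"wx":0,"wy":0,"wz":0}]}}

```text
t: 18.9
tcp_pos: [0.5692, -0.2799, 0.0778]
tool_rot: [0.017, 1.57, -0.021]
ft_force: [0.1, -1.3, 0.8]
gripper_width: 0.349
```

```bash
python3 - <<'E'
from plan import *
s=st()
t=load("top",19); print("pivot cap",onz(t,[(147+.5)/6-.5+370,(235+.5)/6-.5+160],.072))
c=snap("scene",20); crop(c,150,150,310,290,5,"s20c")
R0=R.from_rotvec(s["tool_rot"]).as_matrix(); p0=s["tcp_pos"]; PV=np.array([.5715,-.187,0])
q=s["joint_positions"]
th0=.1
for k in range(1,13):
    d=np.radians(7.3*k); th=th0+d
    P=PV+.09*(-np.cos(th)*CU+np.sin(th)*CY); P0=PV+.09*(-np.cos(th0)*CU+np.sin(th0)*CY)
    w=P-P0; x=R0.T@w*1000
    r=ik(p0+w,R.from_euler('z',-d).as_matrix()@R0,b,q); q=r.x
    print(k,x.round(1),round(np.degrees(d),1),round(r.cost,5),q.round(2))
E
```

```text
t 18.9 tcp [ 569.2 -279.9   77.8] F [ 0.1 -1.3  0.8] g 0.349 q [-0.53   0.662  1.529 -0.002  0.948 -0.505]
pivot cap [[ 0.56908496 -0.18476868  0.072     ]]
1 [ -0.    0.7 -11.4] 7.3 0.0 [-0.54  0.65  1.56 -0.    0.93 -0.38]
2 [ -0.    2.9 -22.7] 14.6 0.0 [-0.54  0.63  1.59 -0.    0.92 -0.26]
3 [ -0.    6.5 -33.6] 21.9 0.0 [-0.55  0.61  1.63 -0.    0.9  -0.14]
4 [ -0.1  11.5 -43.9] 29.2 0.0 [-0.55  0.59  1.66 -0.    0.89 -0.01]
5 [ -0.1  17.7 -53.5] 36.5 0.0 [-0.55  0.58  1.69 -0.    0.87  0.12]
6 [ -0.1  25.1 -62.3] 43.8 0.0 [-0.54  0.56  1.72 -0.    0.86  0.25]
7 [ -0.1  33.5 -70. ] 51.1 0.0 [-0.54  0.55  1.75 -0.    0.85  0.38]
8 [ -0.2  42.9 -76.6] 58.4 0.0 [-0.53  0.53  1.77 -0.    0.84  0.52]
9 [ -0.2  53.  -82. ] 65.7 0.0 [-0.52  0.52  1.8  -0.    0.83  0.66]
10 [ -0.2  63.7 -86. ] 73.0 0.0 [-0.5   0.51  1.82 -0.    0.82  0.8 ]
11 [ -0.3  74.9 -88.7] 80.3 0.0 [-0.49  0.5   1.83 -0.    0.81  0.94]
12 [ -0.3  86.3 -89.9] 87.6 0.0 [-0.47  0.49  1.85 -0.    0.8   1.09]
```

View pics/s20c.png

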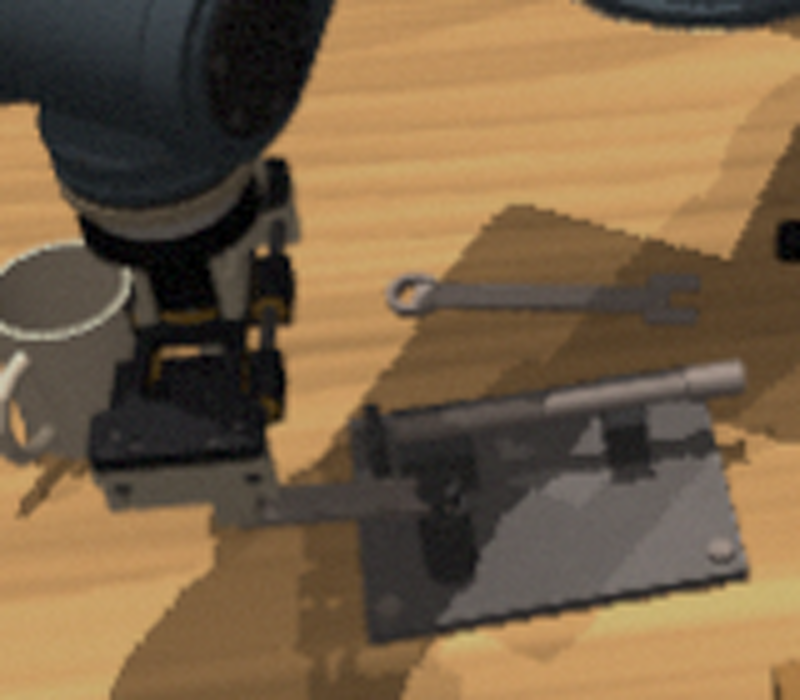

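Request:
{"method": "play_rows", "body": {"commands": [{"x":0,"y":0,"z":0,"wx":0,"wy":0,"wz":0},{"x":0,"y":0,"z":0,"wx":0,"wy":0,"wz":0},{"x":0,"y":0,"z":0,"wx":0,"wy":0,"wz":0}], "grip": 0.55}}

```text
t: 19.25
tcp_pos: [0.5695, -0.2806, 0.0782]
tool_rot: [0.017, 1.569, -0.022]
ft_force: [0.4, -0.4, -0.9]
gripper_width: 0.229
```

Request:
{"method": "play_rows", "body": {"commands": [{"x":0,"y":0.2,"z":-5.7,"wx":3.6,"wy":0,"wz":0},{"x":0,"y":0.7,"z":-11.4,"wx":7.3,"wy":0,"wz":0},{"x":0,"y":2.9,"z":-22.7,"wx":14.6,"wy":0,"wz":0},{"x":0,"y":6.5,"z":-33.6,"wx":21.9,"wy":0,"wz":0},{"x":0,"y":11.5,"z":-43.9,"wx":29.2,"wy":0,"wz":0},{"x":0,"y":17.7,"z":-53.5,"wx":36.5,"wy":0,"wz":0},{"x":0,"y":25.1,"z":-62.3,"wx":43.8,"wy":0,"wz":0},{"x":0,"y":33.5,"z":-70,"wx":51.1,"wy":0,"wz":0},{"x":0,"y":42.9,"z":-76.6,"wx":58.4,"wy":0,"wz":0},{"x":0,"y":42.9,"z":-76.6,"wx":58.4,"wy":0,"wz":0}]}}

```text
t: 20.25
tcp_pos: [0.4934, -0.235, 0.0778]
tool_rot: [0.813, 1.411, -0.815]
ft_force: [-0.3, -0.6, 0.2]
gripper_width: 0.226
```

```bash
python3 - <<'E'
from plan import *
s=st()
c=snap("scene",21); crop(c,150,150,310,290,5,"s21c")
R0=R.from_rotvec(s["tool_rot"]).as_matrix(); p0=s["tcp_pos"]; PV=np.array([.5715,-.187,0])
a=p0-PV; print("theta now",np.degrees(np.arctan2(a@CY,-(a@CU))),np.hypot(a[0],a[1]))
for th in (75,80,85,90,93,95,97):
    th=np.radians(th); P=PV+.09*(-np.cos(th)*CU+np.sin(th)*CY); P[2]=p0[2]
    rel(P,R.from_euler('z',-th).as_matrix()@Rt([0,0,-1],-CY),s)
E
```

```text
t 20.25 tcp [ 493.4 -235.    77.8] F [-0.3 -0.6  0.2] g 0.226 q [-0.529  0.53   1.776 -0.002  0.834  0.518]
theta now 62.75155913442679 0.09170941237365955
x y z [ -0.1   3.3 -19.2] w [10.77  0.15 -0.  ] rows>= 1.3
x y z [ -0.1   5.1 -26.8] w [ 1.577e+01  1.500e-01 -1.000e-02] rows>= 1.8
x y z [ -0.1   7.5 -34.3] w [ 2.077e+01  1.500e-01 -2.000e-02] rows>= 2.4
x y z [ -0.1  10.6 -41.5] w [ 2.577e+01  1.500e-01 -2.000e-02] rows>= 3.0
x y z [ -0.1  12.8 -45.7] w [28.77  0.15 -0.03] rows>= 3.3
x y z [ -0.1  14.4 -48.4] w [ 3.077e+01  1.500e-01 -3.000e-02] rows>= 3.6
x y z [ -0.1  16.  -51.1] w [ 3.277e+01  1.500e-01 -3.000e-02] rows>= 3.8
```

View pics/s21c.png

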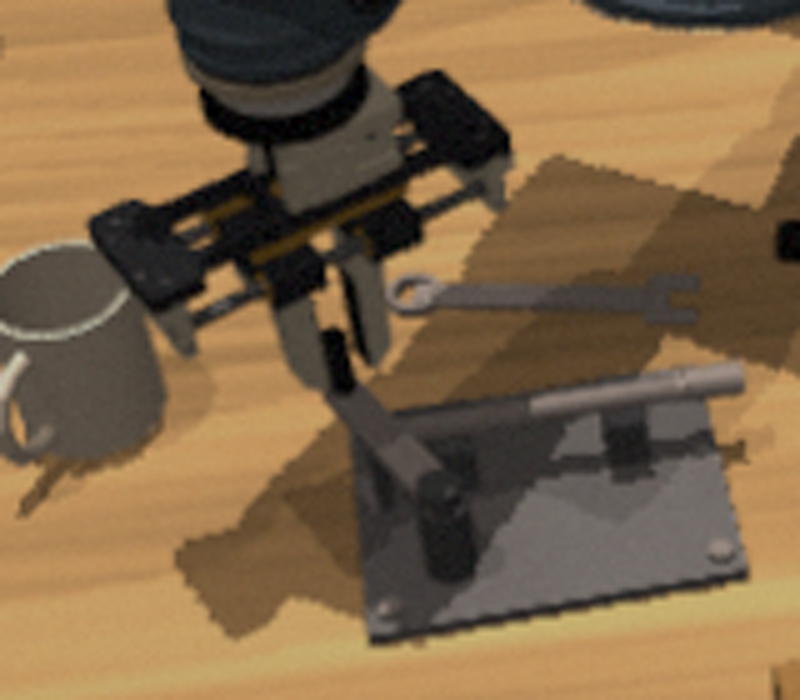

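Request:
{"method": "play_rows", "body": {"commands": [{"x":0,"y":1,"z":-10,"wx":6,"wy":0,"wz":0},{"x":0,"y":3.3,"z":-19.2,"wx":11,"wy":0,"wz":0},{"x":0,"y":5.1,"z":-26.8,"wx":16,"wy":0,"wz":0},{"x":0,"y":7.5,"z":-34.3,"wx":21,"wy":0,"wz":0},{"x":0,"y":10.6,"z":-41.5,"wx":26,"wy":0,"wz":0},{"x":0,"y":10.6,"z":-41.5,"wx":26,"wy":0,"wz":0}]}}

```text
t: 20.9
tcp_pos: [0.4825, -0.1944, 0.0775]
tool_rot: [1.152, 1.241, -1.153]
ft_force: [-0.5, 0.3, 0.1]
gripper_width: 0.227
```

Request:
{"method": "play_rows", "body": {"commands": [{"x":0,"y":0,"z":-2,"wx":0,"wy":0,"wz":0},{"x":0,"y":0,"z":-3,"wx":0,"wy":0,"wz":0},{"x":0,"y":0,"z":-3,"wx":0,"wy":0,"wz":0}]}}

```text
t: 21.2
tcp_pos: [0.4824, -0.1928, 0.0775]
tool_rot: [1.151, 1.239, -1.153]
ft_force: [0.3, -7.4, -0.9]
gripper_width: 0.226
```

```bash
python3 - <<'E'
from plan import *
s=st()
c=snap("scene",22); crop(c,150,150,310,290,5,"s22c")
R0=R.from_rotvec(s["tool_rot"]).as_matrix(); p0=s["tcp_pos"]; PV=np.array([.5715,-.187,0])
a=p0-PV; print("theta now",np.degrees(np.arctan2(a@CY,-(a@CU))),np.hypot(a[0],a[1]),"F tool",R0.T@s["ft_force"])
E
```

```text
t 21.2 tcp [ 482.4 -192.8   77.5] F [ 0.3 -7.4 -0.9] g 0.226 q [-0.468  0.491  1.848 -0.004  0.799  1.029]
theta now 90.59183527897477 0.08931931529564667 F tool [ 0.92762281 -0.29254653  7.3628383 ]
```

View pics/s22c.png

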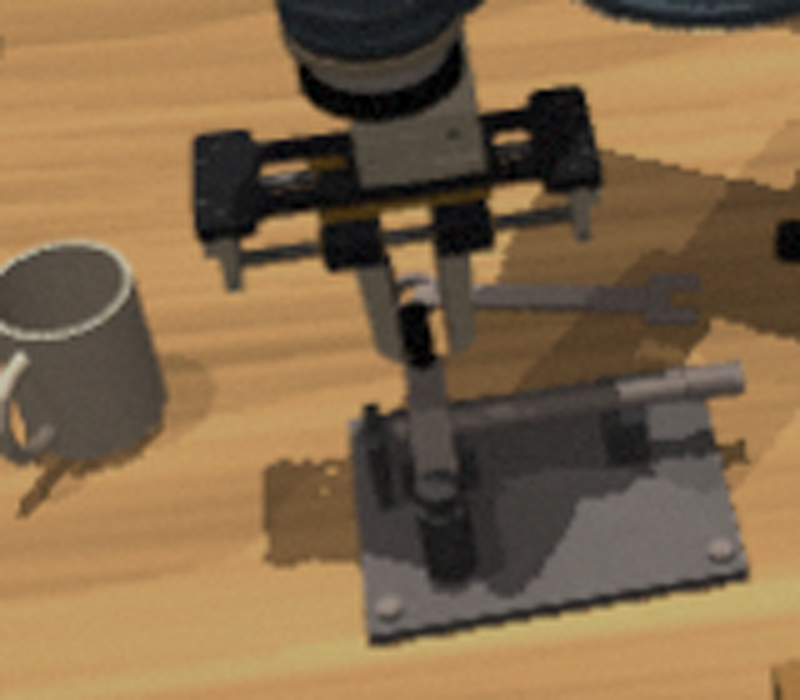

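Request:
{"method": "play_rows", "body": {"commands": [{"x":0,"y":0,"z":2.5,"wx":0,"wy":0,"wz":0},{"x":0,"y":0,"z":2.5,"wx":0,"wy":0,"wz":0},{"x":0,"y":0,"z":2.5,"wx":0,"wy":0,"wz":0},{"x":0,"y":0,"z":2.5,"wx":0,"wy":0,"wz":0}], "grip": 0.3}}

```text
t: 21.65
tcp_pos: [0.482, -0.1939, 0.0774]
tool_rot: [1.154, 1.24, -1.155]
ft_force: [1.0, -0.1, -0.3]
gripper_width: 0.347
```

Request:
{"method": "play_rows", "body": {"commands": [{"x":-10,"y":0,"z":0,"wx":0,"wy":0,"wz":0},{"x":-40,"y":0,"z":0,"wx":0,"wy":0,"wz":0},{"x":-80,"y":0,"z":0,"wx":0,"wy":0,"wz":0},{"x":-120,"y":0,"z":0,"wx":0,"wy":0,"wz":0},{"x":-140,"y":-40,"z":0,"wx":0,"wy":0,"wz":0},{"x":-150,"y":-80,"z":0,"wx":0,"wy":0,"wz":0},{"x":-150,"y":-120,"z":0,"wx":0,"wy":0,"wz":0},{"x":-150,"y":-150,"z":0,"wx":0,"wy":0,"wz":0},{"x":-150,"y":-150,"z":0,"wx":0,"wy":0,"wz":0}]}}

```text
t: 22.55
tcp_pos: [0.3299, -0.2043, 0.228]
tool_rot: [1.155, 1.239, -1.157]
ft_force: [0.1, 0.2, 0.6]
gripper_width: 0.35
```

```bash
python3 - <<'E'
from h import *
s=st()
c=snap("scene",23); crop(c,170,180,310,280,5.5,"s23c"); t=snap("top",23); crop(t,320,160,450,260,6,"t23c")
E
```

```text
t 22.55 tcp [ 329.9 -204.3  228. ] F [0.1 0.2 0.6] g 0.35 q [-6.740e-01  3.300e-02  2.023e+00 -2.000e-03  1.082e+00  8.260e-01]
```

View pics/s23c.png

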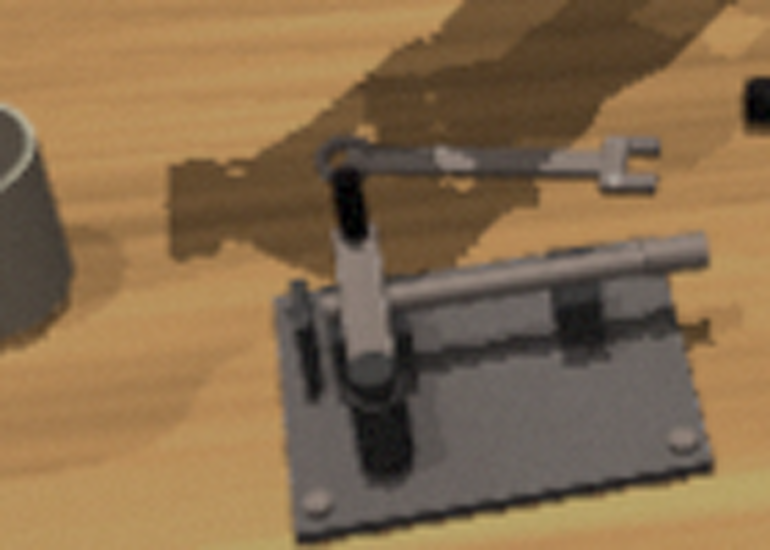

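View pics/t23c.png

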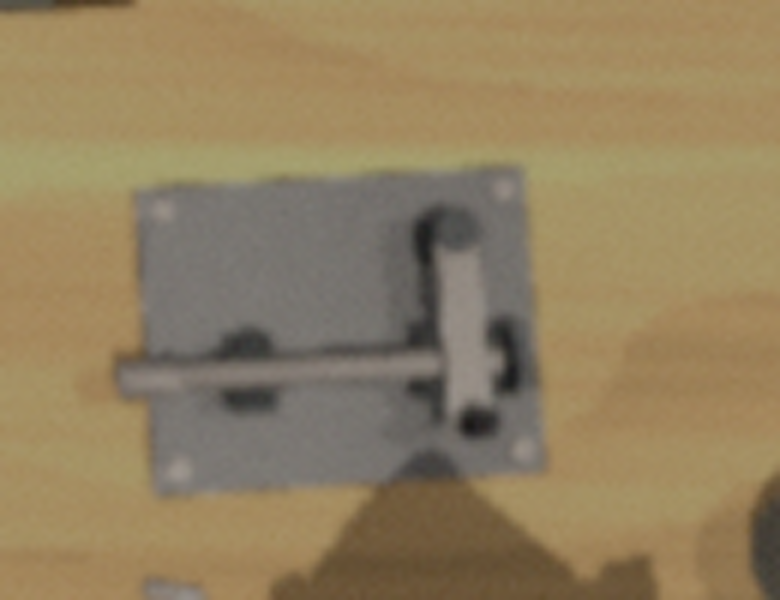

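View pics/scene23.png

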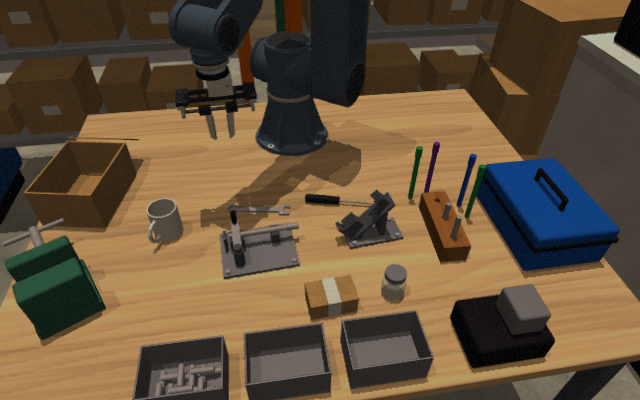

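```bash
python3 - <<'E'
from h import *
t=load("top",23);c=load("scene",23)
def px(p,k,x0,y0): return (np.array(p,float)+.5)/k-.5+[x0,y0]
f=onz(t,px((503,362),6,320,160),.05)[0]; h=onz(t,px((120,378),6,320,160),.052)[0]
print("foot",f,"head",h,np.linalg.norm(f-h),"gap from stop",(f-(CS-.09*CU))@CU)
p,r=tri(t,px((480,415),6,320,160),c,px((348,172),5.5,170,180)); print("handle top",p,r); a=p-[.5715,-.187,0]; print(np.degrees(np.arctan2(a@CY,-(a@CU))))
E
```

```text
foot [ 0.51175103 -0.21494049  0.05      ] head [ 0.50109488 -0.0352388   0.052     ] 0.1800284720865592 gap from stop 0.0022451809537134297
handle top [ 0.48502337 -0.19466106  0.10866684] [np.float64(0.000767858389894073), np.float64(0.0007678583898940502)]
89.26746773688902
```

Everything stands as it should: the blank is 180 mm long in the fixture with the foot about 2 mm from the stop, the clamp is at about 89–90°, and the other objects have not moved.

```bash
python3 - <<'E'
from bench import manip
print(manip.close_job())
E
```

```text
the job is handed in; nothing more can be done
None
```

The job is handed in after about 22.7 s of robot time; no verdict was reported.

- **V-block:** I took the steel blank from the rack by its head and laid it in the sloping V-block. Its measured foot position agreed with the stop to about 2 mm. I then let go.
- **Fixture:** I picked the blank up again near the middle of the shank (about 6 mm on the foot side of the mid-point) and laid it level in the two saddles. I shifted it about 2 mm sideways during the lowering so that it centred in the Vs, then let go.
- **Clamp:** I swung the arm by its handle until the tool met about 7 N of resistance at the hard stop. I then backed off, let go and moved the arm clear.

**Last checks:**
- The blank measures 180 mm end to end in the fixture, with its foot about 2 mm from the end stop.
- The clamp arm is at about 89° by triangulating the handle. That is within measuring error of the 90° stop.
- The other objects look unmoved in the final picture, and the tool reads no force.
- **Disagreement:** the V-block seat came out about 1–2 mm lower than the stated 150 mm highest point implies. I set the height by contact force instead.

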